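Change the sample behind two cells on a battery test carrier

ROBOT

A 6-joint arm with a two-finger parallel gripper is mounted at the origin on the work surface. World frame = base frame: x ahead of the robot, y to its left, z up, the work surface at z = 0. Lengths are in m, angles in rad, forces in N, time in s.
With the tool pointing down it reaches from about 0.275 to 0.825 m from the base axis. Payload 4.9 kg.
Tool frame: the origin (TCP) lies between the finger pads; the fingertips stand 11 mm ahead of it and the grasp point (between the pads) lies 8 mm behind it; z points along the fingers, y is the line along which they close (so a half turn about z gives the same grasp; the last joint's range is limited). The gripper opens to 85 mm and grips with 20 to 120 N. Pads are 22 mm wide; open, the fingers measure 114 mm over their backs; the gripper's body (76 mm by 85 mm) begins 54 mm behind the grasp point. The pads swing forward as they close: fully open they stand 13 mm farther back than shut.
Start: joints at [1.106, 0.326, -0.193, 1.052, 0, 1.437], TCP at [0.179, 0.52, 0.242] pointing down, gripper open.
Joint ranges: [-2.65, 2.65], [-0.97, 1.79], [-1.3, 1.35], [-1.93, 2.1], [-1.47, 1.37], [-3.14, 3.14]. Speed limits (rad/s): [2.57, 2.57, 3.14, 3.14, 3.14, 3.14].

INTERFACE

Orientations are given as a rotation vector (axis times angle).
In Python, from rig import r gives the robot as it stands. The module is installed in compiled form; this text tells all that it offers.
- The arm moves only by the shell command python3 -m inch 'ROWS' [FORCE]. ROWS is JSON, a list of rows, each an object with "offset": the shift along the tool's x, y, z in mm, a list of three; "rot": the turn, a rotation vector about the tool's x, y, z in rad, a list of three; "gripper": the closure in counts, from 0 (fully open) to 255 (shut). In form: [{"offset": [tx, ty, tz], "rot": [wx, wy, wz], "gripper": gripper}, ...]. A call has 1 to 12 rows; each row is the pose to reach, as a shift and turn from the pose commanded when the call began, along the tool's axes at that moment; what a row does not reach only later rows make up. A row lasts 1/12 s, in which the tool goes at most 41.7 mm and 7.16 degrees, less where a joint would pass 70% of its speed; a pose out of reach is approached as far as the arm can. A call with a gripper value outside its range is refused whole. The fingers move at their own pace and stop on an object; FORCE is the grip in N (left out, the last holds). Time passes only in rows, so rows that repeat a pose let the fingers close. It gives the time, the measured TCP pose, the force, the opening and the grip force at its end, in the units of the state.
- r.observe(): the state, without advancing time (a new reading comes with each control period).
- r.camera(name): name is "scene" or "top"; returns a dict with "frame" (400x640x3 uint8, blue, green, red), "fx", "fy", "cx", "cy" (pixels), "distortion" ([k1, k2, p1, p2, k3] as OpenCV has them; the pictures are not rectified), "pose" (4x4, takes a point from camera to world coordinates). Camera axes: x right, y down, z forward; pixel columns grow to the right and rows downward; lengths in m; the calibration is good to about 2 mm. A picture is of the moment at which its call begins. There is no depth.
- r.job_done(): hands the job in; it is judged then, once.
The state is a dict: "time": time; "qpos": joint angles; "dq": joint speeds; "joint_torque": joint torques, N m; "tool_pos": TCP position; "eef_rot": TCP orientation; "wrist_force": force on the tool from outside, world axes, zero at the start; "wrist_torque": the same for the moment, N m; "width": opening from 0.0 (shut) to 1.0 (fully open); "grip_force": force on a finger pad.
Only numpy, scipy, OpenCV 4.12 (cv2) and the standard library are available. Lean on these libraries where they do the work, as an engineer would, in place of code of your own. Each camera call takes 0.05 s, during which the arm holds its last target. There are 200 camera calls.

TASK

The white rectangular clamp at the back of the grey carrier has to go on test, and the round white holder takes its place. Stand the two tall cells that block it upright in the dark steel side tray, set the rectangular clamp squarely between the black contact blocks of the test nest, set the round holder centred on the back seat that this leaves free, and last put each tall cell back upright just where and as it stood at the start. Never tip a tall cell over, and leave the small black logger and the steel spacer ring on the carrier where they are.

Things in the scene. Friction and masses are not known exactly. Their poses are not given: they have to be found in the camera images.
- round_cell_c (a point): Tall round steel battery cell, 46 mm diameter, 80 mm high, about 0.4 kg, a small brass contact on top. Stands upright on one of the two front pads of the carrier (front: the robot's side), the flat cell on the other; which is on which varies. Point: its centre, half-way up; z is up.
- flat_cell_c (a point): Tall rectangular aluminium battery cell, 40 mm along its own x, 60 mm along its own y, 80 mm high, about 0.4 kg, two small terminals on top. Stands on the other front pad with its x roughly along the carrier's x. Point: its centre, half-way up; z is up.
- clamp_c (a point): Rectangular white plastic sample clamp of two plates, 44 mm along its own x, 70 mm along its own y, plates together 28 mm high, two steel wing nuts on top at y = -20 and +20 mm (overall 40 mm high; their wings are 26 mm long along y), about 0.2 kg. Starts on the back seat of the carrier, its long side roughly along the carrier's y. Either way round is the same. Point: centre of the plates, 14 mm above its underside; z is up.
- puck_c (a point): Round white plastic sample holder, 48 mm diameter, 30 mm high, with a steel thumb nut on top (20 mm diameter, 8 mm high), about 0.16 kg. Starts lying flat in the side tray near the end that is the tray's -x. Point: centre of the white body, 15 mm above its underside; z is up.
- carrier: Grey carrier board, fixed, 170 mm along x, 240 mm along y, 8 mm thick, with three flat dark pads: two for the tall cells at x = -45 mm, y = -36 and +36 mm, and the back seat. Origin: centre of its underside; +x points to its back, away from the robot.
- back_seat (a point): Centre of the back seat, the dark pad (52 x 78 mm, flat) at x = +22 mm, y = 0 on the carrier, on the top face of the board, 8 mm above the table. Axes as the carrier's. At the start the rectangular clamp stands on it, its front side about 20 mm behind the tall cells: grip the cells by their upper half, the finger on that side passing over the clamp.
- tray: Dark steel open side tray, fixed, outside 290 mm along x, 150 mm along y, rim 18 mm above the table, walls and floor 5 mm thick. It lies to the left or to the right of the carrier, the nest on the other side. The part from its middle to its +x end is free for the two cells. Origin: centre of its underside; z is up.
- nest: Test nest, fixed: aluminium plate 100 mm along x, 134 mm along y, 8 mm thick, with a dark pad in the middle and a black contact block with brass screws at each y end; the blocks stand 14 mm above the plate and leave 90 mm between them along y, the x sides are open. The clamp belongs over the middle of the plate, its long side along the nest's y. Origin: centre of the plate's underside; z is up.
- logger_c (a point): Small black temperature logger with a green window, loose, 46 x 30 x 18 mm, on the left edge of the carrier (about y = +98 mm there). To be left alone. Point: its centre.
- spacer_c (a point): Small steel spacer ring, loose, 32 mm outside diameter, 14 mm high, on the right edge of the carrier (about y = -98 mm there). To be left alone. Point: its centre.

How it is judged:
By the outcome, as a careful person would: the job done as asked, in the order asked, and still so for the second after the job is handed in, with the robot touching nothing.
It also fails if it takes over 144 s, if anything falls off the work surface, if the arm or the gripper's body presses on something with over 40 N, if the wrist force passes 120 N, or if a joint passes its speed limit or range.

## Working session

There is one attempt and no reset: what is moved stays moved. The work goes in short steps, Python scripts to look and compute and a shell command to move; the robot and the scene stay as the last step left them, time stands still between calls to the robot, and variables do not carry over. Pictures are saved under pics/ and viewed, at most 14 in all, crops included, and the job is handed in when it is done.

```bash
mkdir -p pics
cat > h.py <<'E'
import numpy as np,cv2
from rig import r
from scipy.spatial.transform import Rotation as R
def ray(c,uv):
    K=np.array([[c['fx'],0,c['cx']],[0,c['fy'],c['cy']],[0,0,1]])
    p=cv2.undistortPoints(np.float64(uv).reshape(-1,1,2),K,np.float64(c['distortion'])).reshape(-1,2)
    T=np.array(c['pose']);d=np.c_[p,np.ones(len(p))]@T[:3,:3].T
    return T[:3,3],d
def onz(c,uv,z):
    o,d=ray(c,uv);return o+d*((z-o[2])/d[:,2])[:,None]
def proj(c,P):
    K=np.array([[c['fx'],0,c['cx']],[0,c['fy'],c['cy']],[0,0,1]]);T=np.linalg.inv(np.array(c['pose']))
    return cv2.projectPoints(np.float64(P).reshape(-1,1,3),cv2.Rodrigues(T[:3,:3])[0],T[:3,3],K,np.float64(c['distortion']))[0].reshape(-1,2)
E
python3 - <<'E'
from h import *
np.set_printoptions(precision=4,suppress=True)
for n in('scene','top'):
    c=r.camera(n);cv2.imwrite(f'pics/{n}0.png',c['frame']);print(n,c['fx'],np.array(c['pose']))
o=r.observe();print(o['tool_pos'],R.from_rotvec(o['eef_rot']).as_matrix(),o['width'],o['time'])
E
```

```text
scene 459.5273657670168 [[ 0.6671  0.6295 -0.3985  0.9037]
 [ 0.745  -0.5631  0.3576 -0.3624]
 [ 0.0007 -0.5354 -0.8446  0.8785]
 [ 0.      0.      0.      1.    ]]
top 360.8735376535391 [[ 0.029  -0.9921  0.122   0.3973]
 [-0.9995 -0.027   0.0183  0.0018]
 [-0.0149 -0.1225 -0.9924  1.0423]
 [ 0.      0.      0.      1.    ]]
[0.1784 0.5197 0.2416] [[-0.9458  0.3248 -0.0007]
 [ 0.3248  0.9458 -0.0014]
 [ 0.0002 -0.0016 -1.    ]] 0.999192293870897 0.1
```

View pics/top0.png

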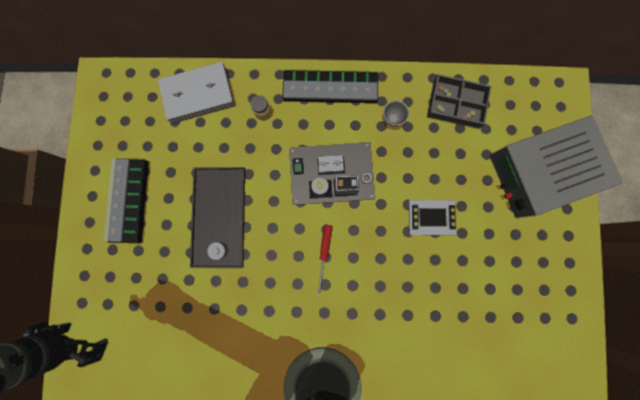

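View pics/scene0.png

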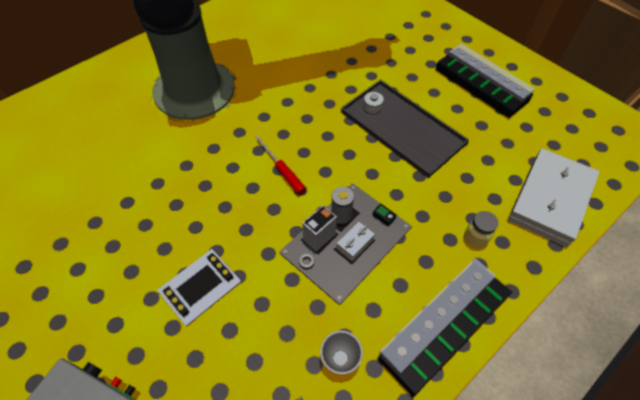

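The top view shows the carrier at about (332,173) with the round cell front-left (320,186), the flat cell front-right (346,185) and the clamp at (331,163). The tray is on the left (218,217) with the puck at (216,251), and the nest is on the right (433,217). The scene view agrees: round cell (343,200), flat cell (320,228), clamp (355,240). I'll zoom in on both.

Run:
```python
import cv2,numpy as np
t=cv2.imread('pics/top0.png');s=cv2.imread('pics/scene0.png')
a=cv2.resize(t[138:208,284:380],None,fx=4,fy=4,interpolation=cv2.INTER_CUBIC)
b=cv2.resize(s[178:303,276:416],None,fx=4,fy=4,interpolation=cv2.INTER_CUBIC)[:, :]
b=cv2.resize(s[178:303,276:416],(392,350),interpolation=cv2.INTER_CUBIC)
c=cv2.resize(t[160:272,185:250],None,fx=2,fy=2);d=cv2.resize(t[193:243,400:466],None,fx=4,fy=4)
W=np.zeros((600,800,3),np.uint8)
W[:280,:384]=a;W[:350,400:792]=b;W[300:524,:130]=c;W[370:570,140:404]=d
cv2.imwrite('pics/z0.png',W)
for n,p in dict(carrier=(300,195,t),pad_tray=(215,200,t),nest=(415,215,t),clampT=(326,160,t),puck=(212,250,t)).items():
    print(n,p[2][p[1],p[0]])
```

```text
carrier [106 113 119]
pad_tray [67 69 74]
nest [ 61 107 112]
clampT [155 151 151]
puck [144 148 148]
```

View pics/z0.png

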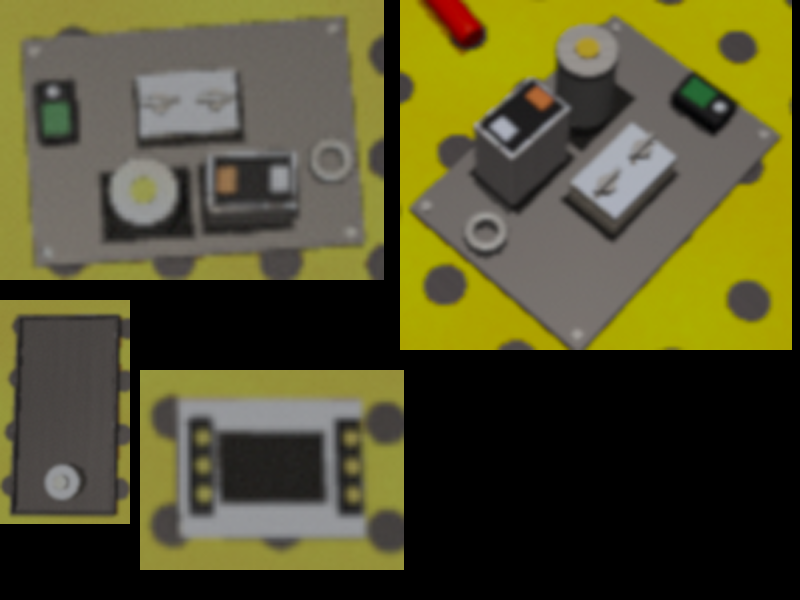

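```bash
cat > m.py <<'E'
from h import *
import sys
np.set_printoptions(precision=4,suppress=True)
F=4
def blob(img,seed,mode,win,th=125,k=0):
    """rect/contour of the blob holding seed (full-res pixel), sub-pixel by upsampling"""
    x,y=seed;x0,y0=max(0,x-win),max(0,y-win)
    im=cv2.resize(img[y0:y+win,x0:x+win],None,fx=F,fy=F,interpolation=cv2.INTER_CUBIC)
    hsv=cv2.cvtColor(im,cv2.COLOR_BGR2HSV)
    if mode=='ny': m=(hsv[...,1]<150).astype(np.uint8)
    elif mode=='white': m=((hsv[...,1]<60)&(hsv[...,2]>th)).astype(np.uint8)
    elif mode=='dark': m=(hsv[...,2]<th).astype(np.uint8)
    if k: m=cv2.morphologyEx(m,cv2.MORPH_OPEN,np.ones((k*F,k*F),np.uint8))
    cs,_=cv2.findContours(m,cv2.RETR_EXTERNAL,cv2.CHAIN_APPROX_NONE)
    s=(float((x-x0)*F),float((y-y0)*F))
    cs=[c for c in cs if cv2.contourArea(c)>50]
    c=max(cs,key=lambda c:cv2.pointPolygonTest(c,s,True))
    p=c.reshape(-1,2)
    return (p+0.5)/F-0.5+[x0,y0]
def rect(P):
    (cx,cy),(w,h),a=cv2.minAreaRect(np.float32(P[:,:2]*1000))
    if w>h: w,h,a=h,w,a+90
    return np.round([cx,cy,w,h,(a+90)%180-90],1)   # a: yaw of the short side (x)
E
python3 - <<'E'
from m import *
t=r.camera('top');s=r.camera('scene')
def show(n,c,seed,mode,win,z,**kw):
    try:
        P=onz(c,blob(c['frame'],seed,mode,win,**kw),z)
        print(n,rect(P),'mincirc',np.round(np.array([*cv2.minEnclosingCircle(np.float32(P[:,:2]*1000))[0],cv2.minEnclosingCircle(np.float32(P[:,:2]*1000))[1]*2]),1))
    except Exception as e: print(n,e)
show('carT',t,(300,195),'ny',60,.008,k=14);show('carS',s,(340,285),'ny',100,.008,k=20)
show('trayT',t,(215,200),'ny',75,.018,k=14);show('trayS',s,(410,130),'ny',75,.018,k=18)
show('nestT',t,(415,232),'ny',42,.008,k=14);show('nestS',s,(185,310),'ny',65,.008,k=20)
for th in(120,135):
    print(th)
    show('clampT',t,(324,164),'white',25,.036,th=th);show('clampS',s,(350,246),'white',35,.036,th=th)
    show('puckT',t,(211,251),'white',20,.035,th=th);show('puckS',s,(368,102),'white',20,.035,th=th)
    show('roundT',t,(316,184),'white',20,.088,th=th);show('roundS',s,(337,195),'white',20,.088,th=th)
show('flatTopdarkT',t,(346,184),'dark',20,.088,th=70)
E
```

```text
carT [593.9   9.8 190.  207.5   1.5] mincirc [595.1   3.3 270.4]
carS [595.4 -11.5 189.5 245.1   2.8] mincirc [606.4 -10.9 265.8]
trayT [460.4 312.7 156.8 291.9 -88. ] mincirc [460.  312.3 327.3]
trayS [465.9 302.2 178.3 291.  -88.2] mincirc [466.  304.3 304.4]
nestT [ 476.3 -304.2  107.   140.8    1.5] mincirc [ 475.6 -303.8  174.6]
nestS [ 478.9 -302.5  106.8  107.4   -2. ] mincirc [ 480.5 -303.9  118. ]
120
clampT [620.8  -7.6  45.3  69.3   5.1] mincirc [620.8  -7.5  80.2]
clampS [620.8  -6.   46.4  74.    5. ] mincirc [620.5  -6.9  83. ]
puckT [363.9 306.   46.   46.3 -23.9] mincirc [363.9 305.8  47.2]
puckS [365.5 306.3  46.8  47.8  10.4] mincirc [365.6 306.7  49. ]
roundT [548.1  20.9  42.8  44.  -88.5] mincirc [548.4  21.3  45.8]
roundS [550.6  20.5  42.5  43.8 -42.7] mincirc [549.6  20.9  45.4]
135
clampT [620.5  -7.7  42.8  67.3   4.5] mincirc [619.7  -7.2  77.2]
clampS [621.2  -6.7  44.1  70.9   4.8] mincirc [621.7  -7.3  80.6]
puckT [364.  306.3  43.8  44.  -42.9] mincirc [363.9 305.9  44.9]
puckS [365.3 306.2  45.5  45.5 -78. ] mincirc [365.5 306.3  46.9]
roundT [547.4  20.6  40.8  41.3 -88.5] mincirc [547.8  21.   42.9]
roundS [549.6  20.8  41.2  42.1  87.6] mincirc [549.5  20.5  43. ]
flatTopdarkT [556.5 -52.7  30.6  50.9   2.6] mincirc [556.3 -52.5  57.1]
```

Run:
```python
from m import *
t=r.camera('top');s=r.camera('scene')
def show(n,c,seed,mode,win,z,**kw):
    P=onz(c,blob(c['frame'],seed,mode,win,**kw),z); print(n,rect(P))
for th in(60,75,90): 
    show(f'flatT{th}',t,(346,184),'dark',20,.088,th=th)
    show(f'flatS{th}',s,(321,219),'dark',20,.088,th=th)
show('nestpadT',t,(433,217),'dark',25,.008,th=75);show('nestpadS',s,(202,285),'dark',45,.008,th=75)
z4=np.array([284,138]);q=np.array([[22,38],[345,17],[364,243],[33,265]])/4+z4-.4
P=onz(t,q,.008);print('carT',P[:,:2]*1000,P.mean(0)*1000)
q=np.array([[10,208],[217,14],[379,137],[177,349]])/2.8+[276,178]-.3
P=onz(s,q,.008);print('carS',P[:,:2]*1000,P.mean(0)*1000)
```

```text
flatT60 [556.5 -52.4  29.2  48.9   2.6]
flatS60 [559.5 -53.   31.1  50.8   3.3]
flatT75 [556.3 -52.8  31.4  52.1   2.6]
flatS75 [559.5 -53.   32.8  52.1   3.9]
flatT90 [545.9 -49.5  53.1  68.    2.8]
flatS90 [558.9 -53.   34.8  53.7   3.7]
nestpadT [ 477.1 -303.2   48.8   76.9    1.5]
nestpadS [ 477.8 -303.6   49.3   75.7    1.3]
carT [[ 671.2624  114.9748]
 [ 693.1533 -122.2343]
 [ 526.04   -137.7924]
 [ 503.5573  100.3385]] [598.5032 -11.1784   8.    ]
carS [[ 529.1937 -137.6912]
 [ 505.5187  101.2735]
 [ 672.3979  113.861 ]
 [ 692.6742 -119.5971]] [599.9461 -10.5385   8.    ]
```

```bash
cat > go.py <<'E'
from h import *
import sys
def go(x,y,z,yaw):
    o=r.observe();A=R.from_rotvec(o['eef_rot']);p=np.array(o['tool_pos'])*1000
    a=np.radians(yaw);B=R.from_matrix(np.array([[np.sin(a),np.cos(a),0],[-np.cos(a),np.sin(a),0],[0,0,-1]]).T.reshape(3,3).T)
    yv=np.array([np.cos(a),np.sin(a),0]);zv=np.array([0,0,-1.]);xv=np.cross(yv,zv)
    B=R.from_matrix(np.c_[xv,yv,zv])
    Am=A.as_matrix();print('t',round(o['time'],2),'now',p.round(1),'yaw',round(np.degrees(np.arctan2(Am[1,1],Am[0,1])),2),'q',np.round(o['qpos'],2))
    print('offset',A.inv().apply(np.array([x,y,z])-p).round(1),'rot',(A.inv()*B).as_rotvec().round(4))
go(*map(float,sys.argv[1:]))
E
python3 go.py 549.3 20.8 160 4
```

```text
Traceback (most recent call last):
  File "go.py", line 10, in <module>
    go(*map(float,sys.argv[1:]))
    ~~^^^^^^^^^^^^^^^^^^^^^^^^^^
  File "go.py", line 5, in go
    a=np.radians(yaw);B=R.from_matrix(np.array([[np.sin(a),np.cos(a),0],[-np.cos(a),np.sin(a),0],[0,0,-1]]).T.reshape(3,3).T)
                        ~~~~~~~~~~~~~^^^^^^^^^^^^^^^^^^^^^^^^^^^^^^^^^^^^^^^^^^^^^^^^^^^^^^^^^^^^^^^^^^^^^^^^^^^^^^^^^^^^^^^^
  File "scipy/spatial/transform/_rotation.pyx", line 1143, in scipy.spatial.transform._rotation.Rotation.from_matrix
ValueError: Non-positive determinant (left-handed or null coordinate frame) in rotation matrix 0: [[ 0.06975647  0.99756405  0.        ]
 [-0.99756405  0.06975647  0.        ]
 [ 0.          0.         -1.        ]].
```

```bash
sed -i 's/a=np.radians(yaw);B=.*/a=np.radians(yaw)/' go.py; python3 go.py 549.3 20.8 160 4
```

```text
t 0.3 now [178.6 520.  242. ] yaw 71.05 q [ 1.11  0.33 -0.19  1.05 -0.    1.44]
offset [-512.8 -351.7   82.2] rot [-5.0000e-04  3.0000e-04  1.1702e+00]
```

```bash
python3 -m inch '[{"offset":[-40,-28,0],"rot":[0,0,0.1],"gripper":0},{"offset":[-80,-55,0],"rot":[0,0,0.2],"gripper":0},{"offset":[-115,-78,0],"rot":[0,0,0.3],"gripper":0},{"offset":[-150,-102,0],"rot":[0,0,0.4],"gripper":0},{"offset":[-185,-126,0],"rot":[0,0,0.5],"gripper":0},{"offset":[-220,-150,0],"rot":[0,0,0.6],"gripper":0},{"offset":[-255,-174,0],"rot":[0,0,0.7],"gripper":0},{"offset":[-290,-198,0],"rot":[0,0,0.8],"gripper":0},{"offset":[-325,-222,0],"rot":[0,0,0.9],"gripper":0},{"offset":[-360,-246,0],"rot":[0,0,1.0],"gripper":0},{"offset":[-390,-267,0],"rot":[0,0,1.1],"gripper":0},{"offset":[-410,-281,0],"rot":[0,0,1.17],"gripper":0}]' 30; python3 go.py 549.3 20.8 160 4
```

```text
time: 1.3
tool_pos: [0.4763, 0.1191, 0.2425]
eef_rot: [2.148, 2.292, 0.001]
wrist_force: [1.2, 0.4, 0.3]
width: 1.0
grip_force: 0.0
t 1.3 now [476.3 119.1 242.5] yaw 3.71 q [ 0.09  0.22 -0.34  1.01 -0.    1.6 ]
offset [-102.8   66.5   82.5] rot [ 0.0007  0.0001 -0.0051]
```

```bash
python3 -m inch '[{"offset":[-25,16,10],"rot":[0,0,0],"gripper":0},{"offset":[-50,32,30],"rot":[0,0,0],"gripper":0},{"offset":[-75,48,50],"rot":[0,0,0],"gripper":0},{"offset":[-95,60,70],"rot":[0,0,0],"gripper":0},{"offset":[-103,66,82],"rot":[0,0,0],"gripper":0},{"offset":[-103,66,82],"rot":[0,0,0],"gripper":0}]'; python3 go.py 549.3 20.8 67 4
```

```text
time: 1.8
tool_pos: [0.5475, 0.0216, 0.1575]
eef_rot: [-2.144, -2.292, 0.004]
wrist_force: [0.6, 0.5, 0.6]
width: 1.003
grip_force: 0.0
t 1.8 now [547.5  21.6 157.5] yaw 3.85 q [-0.1   0.4  -0.32  0.86 -0.    1.41]
offset [-1.   2.1 90.5] rot [-0.0041 -0.0005 -0.0027]
```

```bash
python3 -m inch '[{"offset":[0,0,15],"rot":[0,0,0],"gripper":0},{"offset":[0,0,35],"rot":[0,0,0],"gripper":0},{"offset":[0,0,55],"rot":[0,0,0],"gripper":0},{"offset":[0,0,75],"rot":[0,0,0],"gripper":0},{"offset":[0,0,85],"rot":[0,0,0],"gripper":0},{"offset":[0,0,90],"rot":[0,0,0],"gripper":0},{"offset":[0,0,90],"rot":[0,0,0],"gripper":0},{"offset":[0,0,90],"rot":[0,0,0],"gripper":0}]'; for i in 1 2 ; do python3 -c "
from rig import r
r.camera('top')"; python3 go.py 549.3 20.8 67 4;done
```

```text
time: 2.47
tool_pos: [0.5486, 0.0236, 0.0713]
eef_rot: [2.141, 2.298, 0.001]
wrist_force: [0.1, 1.5, 0.6]
width: 1.003
grip_force: 0.0
t 2.52 now [549.   23.4  71.5] yaw 4.04 q [-0.09  0.5  -0.42  0.66  0.    1.41]
offset [-2.6  0.1  4.5] rot [0.0018 0.0002 0.0007]
t 2.57 now [549.1  23.3  71.6] yaw 4.03 q [-0.09  0.5  -0.42  0.66  0.    1.41]
offset [-2.5  0.   4.6] rot [0.0021 0.0003 0.0005]
```

```bash
python3 -m inch '[{"offset":[-2.5,0,5],"rot":[0,0,0],"gripper":0},{"offset":[-2.5,0,5],"rot":[0,0,0],"gripper":0},{"offset":[-2.5,0,5],"rot":[0,0,0],"gripper":60},{"offset":[-2.5,0,5],"rot":[0,0,0],"gripper":80},{"offset":[-2.5,0,5],"rot":[0,0,0],"gripper":100},{"offset":[-2.5,0,5],"rot":[0,0,0],"gripper":120},{"offset":[-2.5,0,5],"rot":[0,0,0],"gripper":140},{"offset":[-2.5,0,5],"rot":[0,0,0],"gripper":255},{"offset":[-2.5,0,5],"rot":[0,0,0],"gripper":255},{"offset":[-2.5,0,5],"rot":[0,0,0],"gripper":255}]' 40; python3 go.py 549.3 20.8 67 4
```

```text
time: 3.4
tool_pos: [0.5483, 0.0206, 0.0656]
eef_rot: [2.142, 2.298, -0.0]
wrist_force: [-2.9, 0.3, 5.4]
width: 0.527
grip_force: 40.8
t 3.4 now [548.3  20.6  65.6] yaw 4.01 q [-0.1   0.51 -0.42  0.64 -0.    1.4 ]
offset [ 0.2  1.  -1.4] rot [0.0001 0.0002 0.0002]
```

```bash
python3 -m inch '[{"offset":[0,0,-5],"rot":[0,0,0],"gripper":255},{"offset":[0,0,-15],"rot":[0,0,0],"gripper":255},{"offset":[0,0,-30],"rot":[0,0,0],"gripper":255},{"offset":[0,0,-45],"rot":[0,0,0],"gripper":255},{"offset":[0,0,-60],"rot":[0,0,0],"gripper":255},{"offset":[0,0,-70],"rot":[0,0,0],"gripper":255},{"offset":[0,0,-75],"rot":[0,0,0],"gripper":255},{"offset":[0,0,-75],"rot":[0,0,0],"gripper":255}]' 40; python3 go.py 565 340 140 4
```

```text
time: 4.07
tool_pos: [0.5491, 0.0206, 0.1415]
eef_rot: [2.141, 2.297, 0.002]
wrist_force: [0.8, -1.1, -3.5]
width: 0.523
grip_force: 41.6
t 4.07 now [549.1  20.6 141.5] yaw 4.01 q [-0.1   0.41 -0.34  0.81  0.    1.4 ]
offset [317.5  38.2   1.4] rot [0.002  0.0003 0.0002]
```

```bash
python3 -m inch '[{"offset":[12,1,0],"rot":[0,0,0],"gripper":255},{"offset":[37,4,0],"rot":[0,0,0],"gripper":255},{"offset":[67,8,0],"rot":[0,0,0],"gripper":255},{"offset":[100,12,0],"rot":[0,0,0],"gripper":255},{"offset":[133,16,0],"rot":[0,0,0],"gripper":255},{"offset":[166,20,0],"rot":[0,0,0],"gripper":255},{"offset":[199,24,0],"rot":[0,0,0],"gripper":255},{"offset":[232,28,0],"rot":[0,0,0],"gripper":255},{"offset":[262,32,0],"rot":[0,0,0],"gripper":255},{"offset":[290,35,0],"rot":[0,0,0],"gripper":255},{"offset":[310,37,0],"rot":[0,0,0],"gripper":255},{"offset":[317,38,0],"rot":[0,0,0],"gripper":255}]'; python3 -c "
from h import *
cv2.imwrite('pics/s1.png',cv2.resize(r.camera('scene')['frame'][40:260,280:560],None,fx=2,fy=2))"; python3 go.py 565 340 64 4
```

```text
time: 5.07
tool_pos: [0.5625, 0.3433, 0.1386]
eef_rot: [-2.136, -2.3, 0.001]
wrist_force: [0.5, -0.1, -4.0]
width: 0.524
grip_force: 41.7
t 5.12 now [562.7 343.  138.6] yaw 4.23 q [ 0.43  0.6  -0.02  0.95  0.    1.93]
offset [-3.2  2.2 74.6] rot [-0.0018 -0.0008  0.0041]
```

View pics/s1.png

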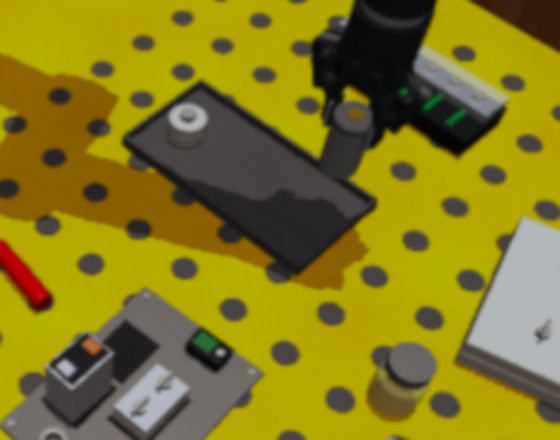

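The round cell hangs upright in the gripper over the tray's +x half, at crop (348,140). The flat cell and the clamp are undisturbed. Lowering it now.

```bash
python3 -m inch '[{"offset":[-3,2,10],"rot":[0,0,0],"gripper":255},{"offset":[-3,2,25],"rot":[0,0,0],"gripper":255},{"offset":[-3,2,40],"rot":[0,0,0],"gripper":255},{"offset":[-3,2,52],"rot":[0,0,0],"gripper":255},{"offset":[-3,2,62],"rot":[0,0,0],"gripper":255},{"offset":[-3,2,68],"rot":[0,0,0],"gripper":255},{"offset":[-3,2,71],"rot":[0,0,0],"gripper":255},{"offset":[-3,2,73],"rot":[0,0,0],"gripper":255},{"offset":[-3,2,73],"rot":[0,0,0],"gripper":255},{"offset":[-3,2,73],"rot":[0,0,0],"gripper":255}]'; python3 go.py 565 340 62.6 4
```

```text
time: 5.95
tool_pos: [0.5667, 0.3369, 0.0679]
eef_rot: [2.142, 2.298, 0.002]
wrist_force: [0.2, -0.9, -2.3]
width: 0.532
grip_force: 41.7
t 5.95 now [566.7 336.9  67.9] yaw 4.01 q [ 0.42  0.67 -0.1   0.8  -0.    1.93]
offset [ 3.2 -1.5  5.3] rot [ 0.001  -0.0004  0.0002]
```

```bash
python3 -m inch '[{"offset":[0,0,2],"rot":[0,0,0],"gripper":255},{"offset":[0,0,3],"rot":[0,0,0],"gripper":255},{"offset":[0,0,4],"rot":[0,0,0],"gripper":255},{"offset":[0,0,4],"rot":[0,0,0],"gripper":255},{"offset":[0,0,4],"rot":[0,0,0],"gripper":255}]'; python3 go.py 565 340 62.6 4
```

```text
time: 6.37
tool_pos: [0.5662, 0.3367, 0.0633]
eef_rot: [2.142, 2.298, -0.0]
wrist_force: [0.6, -0.5, -3.4]
width: 0.525
grip_force: 41.7
t 6.37 now [566.2 336.7  63.3] yaw 4.02 q [ 0.42  0.68 -0.1   0.79 -0.    1.93]
offset [ 3.4 -1.   0.7] rot [-0.      0.      0.0003]
```

```bash
python3 -m inch '[{"offset":[0,0,1],"rot":[0,0,0],"gripper":255},{"offset":[0,0,1.5],"rot":[0,0,0],"gripper":255},{"offset":[0,0,1.5],"rot":[0,0,0],"gripper":255}]'; python3 go.py 565 340 62.6 4
```

```text
time: 6.62
tool_pos: [0.5665, 0.3368, 0.0626]
eef_rot: [2.142, 2.298, 0.001]
wrist_force: [-1.9, -0.8, 4.1]
width: 0.525
grip_force: 42.2
t 6.62 now [566.5 336.8  62.6] yaw 4.02 q [ 0.42  0.68 -0.1   0.79  0.    1.93]
offset [ 3.3 -1.3  0. ] rot [ 0.0007 -0.0003  0.0003]
```

```bash
python3 -m inch '[{"offset":[0,0,0],"rot":[0,0,0],"gripper":100},{"offset":[0,0,0],"rot":[0,0,0],"gripper":70},{"offset":[0,0,0],"rot":[0,0,0],"gripper":30},{"offset":[0,0,0],"rot":[0,0,0],"gripper":0},{"offset":[0,0,0],"rot":[0,0,0],"gripper":0},{"offset":[0,0,-20],"rot":[0,0,0],"gripper":0},{"offset":[0,0,-50],"rot":[0,0,0],"gripper":0},{"offset":[0,0,-80],"rot":[0,0,0],"gripper":0},{"offset":[0,0,-95],"rot":[0,0,0],"gripper":0},{"offset":[0,0,-95],"rot":[0,0,0],"gripper":0}]'; python3 go.py 558.2 -52.8 158 3.3
```

```text
time: 7.45
tool_pos: [0.5689, 0.3379, 0.1616]
eef_rot: [2.14, 2.296, 0.011]
wrist_force: [1.0, -0.3, 1.0]
width: 0.997
grip_force: 0.0
t 7.45 now [568.9 337.9 161.6] yaw 4.01 q [0.42 0.58 0.   0.98 0.   1.93]
offset [-389.   -38.     2.2] rot [ 0.0073 -0.0028  0.0124]
```

```bash
python3 -m inch '[{"offset":[-30,-3,0],"rot":[0,0,0],"gripper":0},{"offset":[-70,-7,0],"rot":[0,0,0],"gripper":0},{"offset":[-110,-11,0],"rot":[0,0,0],"gripper":0},{"offset":[-150,-15,0],"rot":[0,0,0],"gripper":0},{"offset":[-190,-19,0],"rot":[0,0,0],"gripper":0},{"offset":[-230,-23,0],"rot":[0,0,0],"gripper":0},{"offset":[-270,-27,0],"rot":[0,0,0],"gripper":0},{"offset":[-310,-31,0],"rot":[0,0,0],"gripper":0},{"offset":[-345,-34,0],"rot":[0,0,0.012],"gripper":0},{"offset":[-375,-37,0],"rot":[0,0,0.012],"gripper":0},{"offset":[-389,-38,0],"rot":[0,0,0.012],"gripper":0},{"offset":[-389,-38,0],"rot":[0,0,0.012],"gripper":0}]';  python3 -c "
from m import *
t=r.camera('top');s=r.camera('scene')
cv2.imwrite('pics/s2.png',s['frame'])
for c,q in((t,(227,185)),(s,(425,108))):
  pass
print(proj(t,[.5665,.3368,.085]),proj(s,[.5665,.3368,.085]))"; python3 go.py 558.2 -52.8 67 3.3
```

```text
time: 8.45
tool_pos: [0.5553, -0.0569, 0.156]
eef_rot: [-2.161, -2.28, 0.001]
wrist_force: [-0.1, 0.4, -0.0]
width: 1.001
grip_force: 0.0
[[203.441  175.4549]] [[448.0439 123.2813]]
t 8.55 now [555.2 -53.8 156.1] yaw 3.28 q [-0.23  0.41 -0.3   0.86  0.    1.28]
offset [ 0.7  3.1 89.1] rot [-0.0009 -0.0011 -0.0004]
```

```bash
python3 -m inch '[{"offset":[0,2,20],"rot":[0,0,0],"gripper":0},{"offset":[0,2,40],"rot":[0,0,0],"gripper":0},{"offset":[0,2,60],"rot":[0,0,0],"gripper":0},{"offset":[0,2,75],"rot":[0,0,0],"gripper":0},{"offset":[0,2,83],"rot":[0,0,0],"gripper":0},{"offset":[0,2,86],"rot":[0,0,0],"gripper":0},{"offset":[0,2,86],"rot":[0,0,0],"gripper":0},{"offset":[0,2,86],"rot":[0,0,0],"gripper":0},{"offset":[0,2,86],"rot":[0,0,0],"gripper":0}]'; python3 go.py 558.2 -52.8 66 3.3
```

```text
time: 9.3
tool_pos: [0.5585, -0.0537, 0.0718]
eef_rot: [2.154, 2.284, 0.002]
wrist_force: [0.1, 0.6, 0.9]
width: 1.002
grip_force: 0.0
t 9.3 now [558.5 -53.7  71.8] yaw 3.36 q [-0.23  0.51 -0.38  0.67  0.    1.28]
offset [ 0.9 -0.2  5.8] rot [0.0017 0.0004 0.001 ]
```

View pics/s2.png

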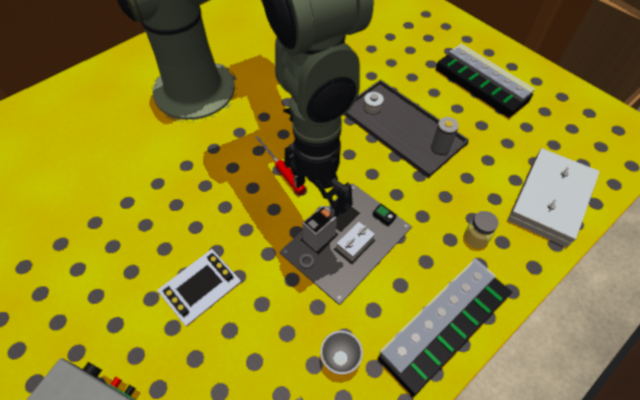

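The round cell stands upright in the tray at (448,125). The gripper is above the flat cell at (320,220). Gripping it next.

```bash
python3 -m inch '[{"offset":[1,0,5],"rot":[0,0,0],"gripper":0},{"offset":[1,0,5],"rot":[0,0,0],"gripper":0},{"offset":[1,0,5],"rot":[0,0,0],"gripper":60},{"offset":[1,0,5],"rot":[0,0,0],"gripper":80},{"offset":[1,0,5],"rot":[0,0,0],"gripper":100},{"offset":[1,0,5],"rot":[0,0,0],"gripper":120},{"offset":[1,0,5],"rot":[0,0,0],"gripper":140},{"offset":[1,0,5],"rot":[0,0,0],"gripper":160},{"offset":[1,0,5],"rot":[0,0,0],"gripper":255},{"offset":[1,0,5],"rot":[0,0,0],"gripper":255},{"offset":[1,0,5],"rot":[0,0,0],"gripper":255}]' 40; python3 go.py 558.2 -52.8 67 3.3; python3 -m inch '[{"offset":[0,0,-5],"rot":[0,0,0],"gripper":255},{"offset":[0,0,-15],"rot":[0,0,0],"gripper":255},{"offset":[0,0,-30],"rot":[0,0,0],"gripper":255},{"offset":[0,0,-45],"rot":[0,0,0],"gripper":255},{"offset":[0,0,-60],"rot":[0,0,0],"gripper":255},{"offset":[0,0,-70],"rot":[0,0,0],"gripper":255},{"offset":[0,0,-75],"rot":[0,0,0],"gripper":255},{"offset":[0,0,-75],"rot":[0,0,0],"gripper":255}]' 40; python3 go.py 500 272 140 3.3
```

```text
time: 10.22
tool_pos: [0.5578, -0.053, 0.066]
eef_rot: [2.156, 2.284, 0.0]
wrist_force: [-1.0, -0.9, 3.4]
width: 0.464
grip_force: 41.5
t 10.22 now [557.8 -53.   66. ] yaw 3.32 q [-0.23  0.52 -0.39  0.66 -0.    1.29]
offset [ 0.2  0.4 -1. ] rot [0.0005 0.0003 0.0003]
time: 10.88
tool_pos: [0.5581, -0.053, 0.1419]
eef_rot: [2.155, 2.284, 0.001]
wrist_force: [-0.1, -0.1, -4.9]
width: 0.46
grip_force: 41.2
t 10.88 now [558.1 -53.  141.9] yaw 3.33 q [-0.23  0.43 -0.31  0.83  0.    1.29]
offset [327.8 -39.2   1.7] rot [0.0018 0.0005 0.0005]
```

```bash
python3 -m inch '[{"offset":[12,-1,0],"rot":[0,0,0],"gripper":255},{"offset":[37,-5,0],"rot":[0,0,0],"gripper":255},{"offset":[67,-9,0],"rot":[0,0,0],"gripper":255},{"offset":[100,-13,0],"rot":[0,0,0],"gripper":255},{"offset":[133,-17,0],"rot":[0,0,0],"gripper":255},{"offset":[166,-21,0],"rot":[0,0,0],"gripper":255},{"offset":[199,-25,0],"rot":[0,0,0],"gripper":255},{"offset":[232,-29,0],"rot":[0,0,0],"gripper":255},{"offset":[265,-33,0],"rot":[0,0,0],"gripper":255},{"offset":[298,-36,0],"rot":[0,0,0],"gripper":255},{"offset":[320,-38,0],"rot":[0,0,0],"gripper":255},{"offset":[328,-39,0],"rot":[0,0,0],"gripper":255}]';python3 -m inch '[{"offset":[0,0,10],"rot":[0,0,0],"gripper":255},{"offset":[0,0,25],"rot":[0,0,0],"gripper":255},{"offset":[0,0,40],"rot":[0,0,0],"gripper":255},{"offset":[0,0,52],"rot":[0,0,0],"gripper":255},{"offset":[0,0,62],"rot":[0,0,0],"gripper":255},{"offset":[0,0,68],"rot":[0,0,0],"gripper":255},{"offset":[0,0,70],"rot":[0,0,0],"gripper":255},{"offset":[0,0,70],"rot":[0,0,0],"gripper":255},{"offset":[0,0,70],"rot":[0,0,0],"gripper":255},{"offset":[0,0,70],"rot":[0,0,0],"gripper":255}]'; python3 go.py 500 272 63 3.3
```

```text
time: 11.88
tool_pos: [0.4973, 0.276, 0.1396]
eef_rot: [-2.149, -2.288, 0.001]
wrist_force: [0.6, 0.9, -4.4]
width: 0.459
grip_force: 41.2
time: 12.72
tool_pos: [0.4986, 0.2743, 0.0728]
eef_rot: [-2.152, -2.281, -0.006]
wrist_force: [-8.2, 5.6, 16.5]
width: 0.459
grip_force: 46.1
t 12.72 now [498.6 274.3  72.8] yaw 3.34 q [ 0.37  0.53 -0.36  0.68  0.01  1.88]
offset [-2.5  1.2  9.8] rot [-0.001  -0.0065  0.0006]
```

```bash
python3 -m inch '[{"offset":[0,0,-10],"rot":[0,0,0],"gripper":255},{"offset":[0,0,-25],"rot":[0,0,0],"gripper":255},{"offset":[0,0,-35],"rot":[0,0,0],"gripper":255},{"offset":[0,0,-35],"rot":[0,0,0],"gripper":255},{"offset":[0,0,-35],"rot":[0,0,0],"gripper":255}]';python3 -c "
from h import *
t=cv2.resize(r.camera('top')['frame'][155:275,180:260],None,fx=4,fy=4,interpolation=cv2.INTER_CUBIC)
s=cv2.resize(r.camera('scene')['frame'][70:190,335:475],None,fx=3,fy=3,interpolation=cv2.INTER_CUBIC)
W=np.zeros((480,760,3),np.uint8);W[:,:320]=t;W[:360,330:750]=s
cv2.imwrite('pics/w.png',W)
t=cv2.imread('pics/top0.png')
# tray edges from the start picture: rows cross-section
from m import *
c=r.camera('top');c['frame']=t
for z in(.018,):
  q=np.array([[18,318],[120,317],[117,514],[12,514]])/2+np.array([0,-150])+[185,160]-.25
  print(onz(c,q,z)*1000)"; python3 go.py 500 272 63 3.3
```

```text
time: 13.13
tool_pos: [0.5003, 0.2719, 0.106]
eef_rot: [2.156, 2.283, 0.002]
wrist_force: [0.7, -0.5, -4.6]
width: 0.463
grip_force: 43.4
[[597.4776 390.3115  18.    ]
 [602.5907 240.4088  18.    ]
 [321.0449 229.5308  18.    ]
 [315.9155 379.0139  18.    ]]
t 13.28 now [499.  271.8 104.9] yaw 3.3 q [ 0.37  0.49 -0.33  0.76 -0.    1.88]
offset [ 0.2  1.  41.8] rot [-0.0015  0.0006  0.    ]
```

View pics/w.png

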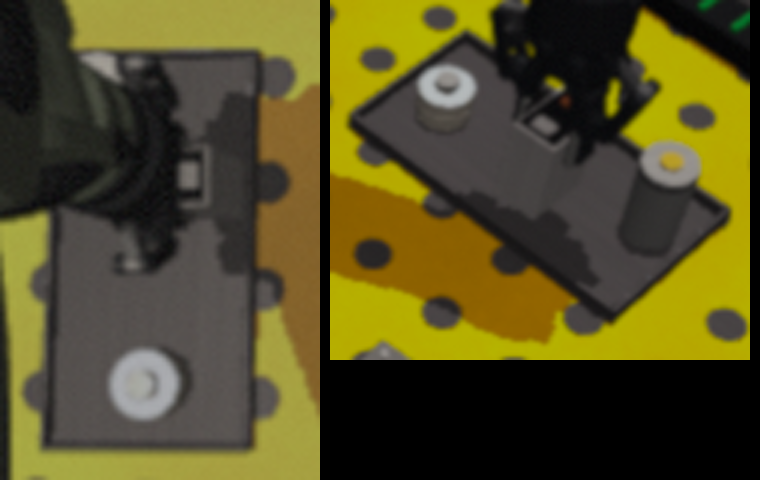

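The flat cell is still held upright (crop top at about (190,175)). Its right edge met the tray's -y wall, whose inner face is at y≈241 mm. I'll shift it 12 mm to the left and lower it again.

```bash
python3 -m inch '[{"offset":[6,0,0],"rot":[0,0,0],"gripper":255},{"offset":[13,1,0],"rot":[0,0,0],"gripper":255},{"offset":[13,1,10],"rot":[0,0,0],"gripper":255},{"offset":[13,1,20],"rot":[0,0,0],"gripper":255},{"offset":[13,1,28],"rot":[0,0,0],"gripper":255},{"offset":[13,1,34],"rot":[0,0,0],"gripper":255},{"offset":[13,1,37],"rot":[0,0,0],"gripper":255},{"offset":[13,1,38],"rot":[0,0,0],"gripper":255},{"offset":[13,1,38],"rot":[0,0,0],"gripper":255},{"offset":[13,1,38],"rot":[0,0,0],"gripper":255}]'; python3 go.py 500 284 63 3.3
```

```text
time: 14.12
tool_pos: [0.5001, 0.2853, 0.068]
eef_rot: [2.156, 2.285, 0.001]
wrist_force: [-0.2, -0.5, -4.6]
width: 0.465
grip_force: 43.3
t 14.12 now [500.1 285.3  68. ] yaw 3.31 q [ 0.39  0.54 -0.34  0.68 -0.    1.9 ]
offset [-1.3 -0.2  5. ] rot [ 0.0004 -0.0001  0.0002]
```

```bash
python3 -m inch '[{"offset":[0,0,1],"rot":[0,0,0],"gripper":255},{"offset":[0,0,2],"rot":[0,0,0],"gripper":255},{"offset":[0,0,3],"rot":[0,0,0],"gripper":255},{"offset":[0,0,4],"rot":[0,0,0],"gripper":255},{"offset":[0,0,4],"rot":[0,0,0],"gripper":255},{"offset":[0,0,4],"rot":[0,0,0],"gripper":255}]'; python3 -c "
from rig import r
r.camera('top')";python3 go.py 500 284 63 3.3
```

```text
time: 14.62
tool_pos: [0.5, 0.2853, 0.0639]
eef_rot: [2.156, 2.285, 0.0]
wrist_force: [-0.4, -0.6, -3.8]
width: 0.464
grip_force: 43.3
t 14.67 now [499.9 285.3  63.9] yaw 3.32 q [ 0.39  0.55 -0.35  0.67 -0.    1.9 ]
offset [-1.3 -0.   0.9] rot [ 0.0003 -0.0001  0.0004]
```

Nearly down with no slip. Touch down, release and retreat.

```bash
python3 -m inch '[{"offset":[0,0,1],"rot":[0,0,0],"gripper":255},{"offset":[0,0,1.5],"rot":[0,0,0],"gripper":255},{"offset":[0,0,1.5],"rot":[0,0,0],"gripper":255}]';python3 -m inch '[{"offset":[0,0,0],"rot":[0,0,0],"gripper":130},{"offset":[0,0,0],"rot":[0,0,0],"gripper":90},{"offset":[0,0,0],"rot":[0,0,0],"gripper":50},{"offset":[0,0,0],"rot":[0,0,0],"gripper":0},{"offset":[0,0,0],"rot":[0,0,0],"gripper":0},{"offset":[0,0,-20],"rot":[0,0,0],"gripper":0},{"offset":[0,0,-50],"rot":[0,0,0],"gripper":0},{"offset":[0,0,-80],"rot":[0,0,0],"gripper":0},{"offset":[0,0,-95],"rot":[0,0,0],"gripper":0},{"offset":[0,0,-95],"rot":[0,0,0],"gripper":0}]'; python3 go.py 621 -7 130 4.8
```

```text
time: 14.92
tool_pos: [0.5, 0.2852, 0.0637]
eef_rot: [2.156, 2.285, 0.001]
wrist_force: [-3.3, -1.7, 6.4]
width: 0.462
grip_force: 44.8
time: 15.75
tool_pos: [0.5024, 0.2864, 0.1614]
eef_rot: [2.154, 2.283, 0.01]
wrist_force: [1.0, -0.2, -0.0]
width: 0.997
grip_force: 0.0
t 15.75 now [502.4 286.4 161.4] yaw 3.33 q [ 0.39  0.44 -0.24  0.88  0.    1.9 ]
offset [-299.9  101.2   31.3] rot [ 0.0068 -0.0023 -0.0257]
```

```bash
python3 -m inch '[{"offset":[-20,7,0],"rot":[0,0,0],"gripper":0},{"offset":[-50,17,0],"rot":[0,0,0],"gripper":0},{"offset":[-85,29,0],"rot":[0,0,0],"gripper":0},{"offset":[-120,41,0],"rot":[0,0,0],"gripper":0},{"offset":[-155,53,0],"rot":[0,0,0],"gripper":0},{"offset":[-190,65,0],"rot":[0,0,0],"gripper":0},{"offset":[-225,77,10],"rot":[0,0,-0.02],"gripper":0},{"offset":[-260,88,20],"rot":[0,0,-0.026],"gripper":0},{"offset":[-287,98,30],"rot":[0,0,-0.026],"gripper":0},{"offset":[-300,101,30],"rot":[0,0,-0.026],"gripper":0},{"offset":[-300,101,30],"rot":[0,0,-0.026],"gripper":0}]'
python3 - <<'E'
from m import *
s=r.camera('scene');cv2.imwrite('pics/s3.png',s['frame'][60:320,220:540].repeat(2,0).repeat(2,1))
for z,n,q in((.036,'clamp',(350,246)),):
    try:
        P=onz(s,blob(s['frame'],q,'white',35,th=135),z);print(n,rect(P))
    except Exception as e: print(e)
E
python3 go.py 621 -7 24 4.8
```

```text
time: 16.67
tool_pos: [0.618, -0.0113, 0.1256]
eef_rot: [-2.13, -2.307, 0.002]
wrist_force: [-0.1, 0.1, 0.1]
width: 0.999
grip_force: 0.0
clamp [606.8  10.8  21.4  39.    4.7]
t 16.72 now [617.6  -9.3 126.2] yaw 4.68 q [-0.13  0.54 -0.16  0.87  0.    1.35]
offset [  1.9   3.8 102.2] rot [-0.0017 -0.0009 -0.0021]
```

View pics/s3.png

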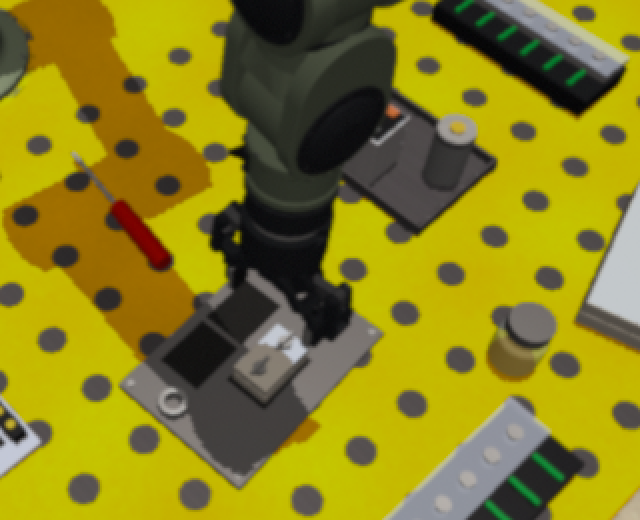

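Both cells stand upright in the tray, with the round one at crop (450,150) and the flat one's top rim at (390,120). The gripper is over the clamp at (270,355). Descending.

```bash
python3 -m inch '[{"offset":[1,2,20],"rot":[0,0,0],"gripper":0},{"offset":[1,2,45],"rot":[0,0,0],"gripper":0},{"offset":[1,2,68],"rot":[0,0,0],"gripper":0},{"offset":[1,2,85],"rot":[0,0,0],"gripper":0},{"offset":[1,2,92],"rot":[0,0,0],"gripper":0},{"offset":[1,2,95],"rot":[0,0,0],"gripper":0},{"offset":[1,2,95],"rot":[0,0,0],"gripper":0},{"offset":[1,2,95],"rot":[0,0,0],"gripper":0}]'; python3 go.py 621 -7 23 4.8
```

```text
time: 17.38
tool_pos: [0.6207, -0.0066, 0.0334]
eef_rot: [2.124, 2.313, 0.002]
wrist_force: [0.2, -0.5, 0.2]
width: 1.001
grip_force: 0.0
t 17.38 now [620.7  -6.6  33.4] yaw 4.86 q [-0.13  0.65 -0.24  0.67  0.    1.36]
offset [-0.4  0.3 10.4] rot [0.0016 0.0002 0.0011]
```

```bash
python3 -m inch '[{"offset":[0,0,5],"rot":[0,0,0],"gripper":0},{"offset":[0,0,10],"rot":[0,0,0],"gripper":30},{"offset":[0,0,10],"rot":[0,0,0],"gripper":60},{"offset":[0,0,10],"rot":[0,0,0],"gripper":80},{"offset":[0,0,10],"rot":[0,0,0],"gripper":100},{"offset":[0,0,10],"rot":[0,0,0],"gripper":120},{"offset":[0,0,10],"rot":[0,0,0],"gripper":140},{"offset":[0,0,10],"rot":[0,0,0],"gripper":255},{"offset":[0,0,10],"rot":[0,0,0],"gripper":255},{"offset":[0,0,10],"rot":[0,0,0],"gripper":255}]' 40; python3 go.py 621 -7 23 4.8; python3 -m inch '[{"offset":[0,0,-5],"rot":[0,0,0],"gripper":255},{"offset":[0,0,-15],"rot":[0,0,0],"gripper":255},{"offset":[0,0,-35],"rot":[0,0,0],"gripper":255},{"offset":[0,0,-55],"rot":[0,0,0],"gripper":255},{"offset":[0,0,-75],"rot":[0,0,0],"gripper":255},{"offset":[0,0,-85],"rot":[0,0,0],"gripper":255},{"offset":[0,0,-85],"rot":[0,0,0],"gripper":255}]' 40; python3 go.py 477.4 -303.4 107 1.4
```

```text
time: 18.22
tool_pos: [0.6205, -0.0073, 0.0228]
eef_rot: [2.126, 2.312, 0.001]
wrist_force: [-0.2, 0.2, 3.7]
width: 0.511
grip_force: 42.7
t 18.22 now [620.5  -7.3  22.8] yaw 4.81 q [-0.13  0.67 -0.25  0.65 -0.    1.36]
offset [ 0.2  0.5 -0.2] rot [0.001  0.0003 0.0002]
time: 18.8
tool_pos: [0.6216, -0.0073, 0.1102]
eef_rot: [2.124, 2.31, 0.004]
wrist_force: [1.2, -0.3, -2.7]
width: 0.509
grip_force: 42.2
t 18.8 now [621.6  -7.3 110.2] yaw 4.82 q [-0.13  0.56 -0.18  0.83  0.    1.36]
offset [-282.9 -168.6    2.7] rot [0.0044 0.0008 0.0596]
```

```bash
python3 -m inch '[{"offset":[-14,-8,0],"rot":[0,0,0.01],"gripper":255},{"offset":[-42,-25,0],"rot":[0,0,0.02],"gripper":255},{"offset":[-72,-43,0],"rot":[0,0,0.03],"gripper":255},{"offset":[-102,-61,0],"rot":[0,0,0.04],"gripper":255},{"offset":[-132,-79,0],"rot":[0,0,0.05],"gripper":255},{"offset":[-162,-97,0],"rot":[0,0,0.06],"gripper":255},{"offset":[-192,-114,0],"rot":[0,0,0.06],"gripper":255},{"offset":[-222,-132,0],"rot":[0,0,0.06],"gripper":255},{"offset":[-250,-149,0],"rot":[0,0,0.06],"gripper":255},{"offset":[-273,-163,0],"rot":[0,0,0.06],"gripper":255},{"offset":[-283,-169,0],"rot":[0,0,0.06],"gripper":255},{"offset":[-283,-169,0],"rot":[0,0,0.06],"gripper":255}]'; python3 -m inch '[{"offset":[0,0,10],"rot":[0,0,0],"gripper":255},{"offset":[0,0,25],"rot":[0,0,0],"gripper":255},{"offset":[0,0,40],"rot":[0,0,0],"gripper":255},{"offset":[0,0,48],"rot":[0,0,0],"gripper":255},{"offset":[0,0,50],"rot":[0,0,0],"gripper":255},{"offset":[0,0,50],"rot":[0,0,0],"gripper":255},{"offset":[0,0,50],"rot":[0,0,0],"gripper":255}]'; python3 go.py 477.4 -303.4 22.8 1.4
```

```text
time: 19.8
tool_pos: [0.4737, -0.3053, 0.1063]
eef_rot: [-2.198, -2.243, 0.001]
wrist_force: [0.6, 0.4, -1.0]
width: 0.506
grip_force: 42.1
time: 20.38
tool_pos: [0.4758, -0.3028, 0.0574]
eef_rot: [2.193, 2.249, 0.0]
wrist_force: [0.2, -0.5, -1.6]
width: 0.512
grip_force: 42.1
t 20.38 now [ 475.8 -302.8   57.4] yaw 1.44 q [-0.7   0.54 -0.39  0.65  0.    0.85]
offset [-0.6  1.6 34.6] rot [ 0.0002 -0.      0.0006]
```

```bash
python3 -m inch '[{"offset":[-1,1.5,5],"rot":[0,0,0],"gripper":255},{"offset":[-1,1.5,15],"rot":[0,0,0],"gripper":255},{"offset":[-1,1.5,22],"rot":[0,0,0],"gripper":255},{"offset":[-1,1.5,27],"rot":[0,0,0],"gripper":255},{"offset":[-1,1.5,30],"rot":[0,0,0],"gripper":255},{"offset":[-1,1.5,32],"rot":[0,0,0],"gripper":255},{"offset":[-1,1.5,32],"rot":[0,0,0],"gripper":255},{"offset":[-1,1.5,32],"rot":[0,0,0],"gripper":255},{"offset":[-1,1.5,32],"rot":[0,0,0],"gripper":255}]'; python3 go.py 477.4 -303.4 22.8 1.4
```

```text
time: 21.13
tool_pos: [0.477, -0.3045, 0.0256]
eef_rot: [2.194, 2.247, 0.0]
wrist_force: [-0.4, 0.7, -2.6]
width: 0.507
grip_force: 42.1
t 21.13 now [ 477.  -304.5   25.6] yaw 1.37 q [-0.7   0.59 -0.4   0.58  0.    0.85]
offset [1.1 0.4 2.8] rot [ 0.0004  0.0003 -0.0005]
```

```bash
python3 -m inch '[{"offset":[1,0.4,1],"rot":[0,0,0],"gripper":255},{"offset":[1,0.4,2],"rot":[0,0,0],"gripper":255},{"offset":[1,0.4,3],"rot":[0,0,0],"gripper":255},{"offset":[1,0.4,3],"rot":[0,0,0],"gripper":255},{"offset":[1,0.4,3],"rot":[0,0,0],"gripper":255}]'; python3 go.py 477.4 -303.4 22.8 1.4
```

```text
time: 21.55
tool_pos: [0.4774, -0.3033, 0.0228]
eef_rot: [2.194, 2.248, 0.0]
wrist_force: [-0.6, 1.7, 3.5]
width: 0.503
grip_force: 42.7
t 21.55 now [ 477.4 -303.3   22.8] yaw 1.38 q [-0.7   0.59 -0.41  0.57  0.    0.85]
offset [-0.1  0.  -0. ] rot [ 0.0005  0.0002 -0.0003]
```

```bash
python3 -m inch '[{"offset":[0,0,0],"rot":[0,0,0],"gripper":110},{"offset":[0,0,0],"rot":[0,0,0],"gripper":70},{"offset":[0,0,0],"rot":[0,0,0],"gripper":30},{"offset":[0,0,0],"rot":[0,0,0],"gripper":0},{"offset":[0,0,0],"rot":[0,0,0],"gripper":0},{"offset":[0,0,-20],"rot":[0,0,0],"gripper":0},{"offset":[0,0,-50],"rot":[0,0,0],"gripper":0},{"offset":[0,0,-90],"rot":[0,0,0],"gripper":0},{"offset":[0,0,-120],"rot":[0,0,0],"gripper":0},{"offset":[0,0,-135],"rot":[0,0,0],"gripper":0},{"offset":[0,0,-135],"rot":[0,0,0],"gripper":0}]'; python3 go.py 365 306.2 158 91.4
```

```text
time: 22.47
tool_pos: [0.4794, -0.3051, 0.1617]
eef_rot: [2.189, 2.242, 0.001]
wrist_force: [1.8, -0.4, 0.2]
width: 1.0
grip_force: 0.0
t 22.47 now [ 479.4 -305.1  161.7] yaw 1.38 q [-0.7   0.42 -0.27  0.87 -0.    0.85]
offset [613.9 -99.7  -0. ] rot [ 5.0000e-04  8.6000e-03 -1.5712e+00]
```

```bash
python3 -m inch '[{"offset":[20,-3,0],"rot":[0,0,-0.08],"gripper":0},{"offset":[58,-9,0],"rot":[0,0,-0.2],"gripper":0},{"offset":[96,-16,0],"rot":[0,0,-0.3],"gripper":0},{"offset":[134,-22,0],"rot":[0,0,-0.4],"gripper":0},{"offset":[172,-28,0],"rot":[0,0,-0.5],"gripper":0},{"offset":[210,-34,0],"rot":[0,0,-0.6],"gripper":0},{"offset":[248,-40,0],"rot":[0,0,-0.7],"gripper":0},{"offset":[286,-46,0],"rot":[0,0,-0.8],"gripper":0},{"offset":[324,-53,0],"rot":[0,0,-0.9],"gripper":0},{"offset":[362,-59,0],"rot":[0,0,-1.0],"gripper":0},{"offset":[390,-63,0],"rot":[0,0,-1.1],"gripper":0},{"offset":[400,-65,0],"rot":[0,0,-1.2],"gripper":0}]';  python3 - <<'E'
from m import *
t=r.camera('top');s=r.camera('scene')
for c,k,seed in((t,'T',None),(s,'S',None)):
    u=proj(c,[.4774,-.3033,.036])[0];print(k,u)
    for th in(120,135,150):
        for z,nm in((.036,'clamp'),):
            try: print(th,rect(onz(c,blob(c['frame'],tuple((u+[-0,0]).round().astype(int)),'white',30,th=th),z)))
            except Exception as e: print(e)
W=np.zeros((400,800,3),np.uint8)
u=proj(t,[.4774,-.3033,.02])[0].astype(int);W[:,:400]=cv2.resize(t['frame'][u[1]-33:u[1]+33,u[0]-33:u[0]+33],(400,400),interpolation=2)
u=proj(s,[.4774,-.3033,.02])[0].astype(int);W[:,400:]=cv2.resize(s['frame'][u[1]-50:u[1]+50,u[0]-50:u[0]+50],(400,400),interpolation=2)
cv2.imwrite('pics/n.png',W)
for nm,q,sd,mode,kw in(('seatS',s,(357,252),'dark',dict(th=60)),('seatT',t,(332,165),'dark',dict(th=60))):
    try: print(nm,rect(onz(q,blob(q['frame'],sd,mode,40,**kw),.008)))
    except Exception as e: print(nm,e)
E
python3 go.py 365 306.2 130 91.4
```

```text
time: 23.47
tool_pos: [0.4007, 0.0981, 0.1564]
eef_rot: [-0.528, -3.095, -0.001]
wrist_force: [0.2, -0.6, -0.0]
width: 1.0
grip_force: 0.0
T [435.0633 216.0492]
120 [ 474.3 -295.2   97.7  131.8    2. ]
135 [ 474.1 -296.1   97.   129.3    1.6]
150 [ 490.2 -296.6   65.9  126.7    0.9]
S [195.7585 278.8716]
120 [ 492.  -297.4   98.9  114.2    1.7]
135 [ 491.8 -297.6   98.   113.3    1.6]
150 [ 491.6 -297.4   96.4  113.     1.7]
seatS [621.2  -8.4  50.1  76.4   5.6]
seatT [620.3  -8.9  49.7  76.2   5.7]
t 23.57 now [401.3  96.6 156.5] yaw 70.37 q [ 0.06  0.16 -0.65  0.75  0.    0.4 ]
offset [104.6 185.2  26.5] rot [-2.000e-04 -1.600e-03 -3.671e-01]
```

View pics/n.png

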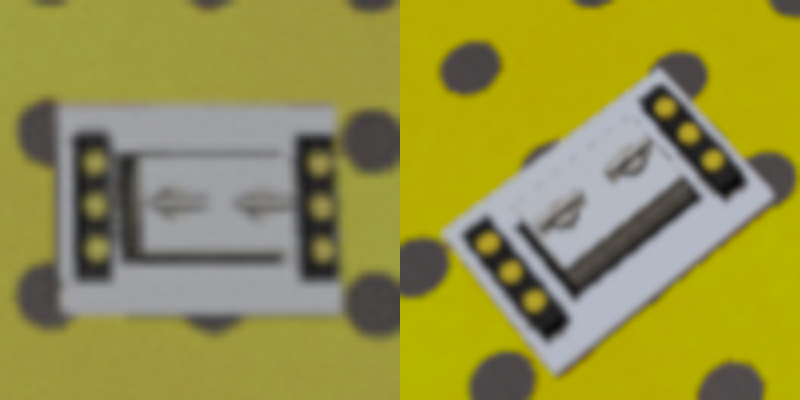

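In both views the clamp lies squarely between the contact blocks. Its bottom corners in the right crop are about (574,296) and (700,195), which I check numerically while going on to the puck. The free seat measures (620.8,-8.7), yaw 5.6°.

```bash
python3 - <<'E'
from h import *
s=r.camera('scene');u=proj(s,[.4774,-.3033,.02])[0].astype(int)
q=np.array([[574-400,296],[700-400,195]])/4+u-50-.4
print(onz(s,q,.008)*1000)
# block inner edges near top: z=.022 corners: left-block inner (570?),
q=np.array([[496-400,219],[568-400,318],[638-400,96],[716-400,198]])/4+u-50-.4
print(onz(s,q,.022)*1000)
E
python3 -m inch '[{"offset":[15,27,0],"rot":[0,0,-0.08],"gripper":0},{"offset":[33,58,0],"rot":[0,0,-0.18],"gripper":0},{"offset":[50,90,0],"rot":[0,0,-0.28],"gripper":0},{"offset":[68,120,5],"rot":[0,0,-0.36],"gripper":0},{"offset":[85,150,12],"rot":[0,0,-0.367],"gripper":0},{"offset":[97,172,20],"rot":[0,0,-0.367],"gripper":0},{"offset":[105,185,26],"rot":[0,0,-0.367],"gripper":0},{"offset":[105,185,26],"rot":[0,0,-0.367],"gripper":0},{"offset":[105,185,26],"rot":[0,0,-0.367],"gripper":0}]';python3 go.py 365 306.2 21 91.4
```

```text
[[ 502.94424882 -340.71530153    8.        ]
 [ 500.71030036 -264.47331604    8.        ]]
[[ 450.57576923 -347.73258478   22.        ]
 [ 516.68307175 -349.18594238   22.        ]
 [ 441.4602573  -258.09028637   22.        ]
 [ 513.7965389  -261.0814737    22.        ]]
time: 24.37
tool_pos: [0.3668, 0.3039, 0.1305]
eef_rot: [0.029, -3.14, 0.002]
wrist_force: [0.4, -0.4, 0.2]
width: 1.001
grip_force: 0.0
t 24.37 now [366.8 303.9 130.5] yaw 91.07 q [ 0.54  0.31 -0.54  0.73 -0.    0.52]
offset [  1.6   2.5 109.5] rot [-0.0015 -0.0012 -0.0057]
```

```bash
python3 -m inch '[{"offset":[1,2,20],"rot":[0,0,0],"gripper":0},{"offset":[1,2,45],"rot":[0,0,0],"gripper":0},{"offset":[1,2,70],"rot":[0,0,0],"gripper":0},{"offset":[1,2,90],"rot":[0,0,0],"gripper":0},{"offset":[1,2,98],"rot":[0,0,0],"gripper":0},{"offset":[1,2,100],"rot":[0,0,0],"gripper":0},{"offset":[1,2,100],"rot":[0,0,0],"gripper":0},{"offset":[1,2,100],"rot":[0,0,0],"gripper":0}]'; python3 go.py 365 306.2 21 91.4
```

```text
time: 25.03
tool_pos: [0.3668, 0.3065, 0.0323]
eef_rot: [-0.03, 3.14, 0.001]
wrist_force: [1.5, 0.3, 0.0]
width: 1.0
grip_force: 0.0
t 25.03 now [366.8 306.5  32.3] yaw 91.08 q [ 0.54  0.46 -0.64  0.48 -0.    0.52]
offset [ 1.8 -0.3 11.3] rot [ 0.0006  0.0013 -0.0056]
```

```bash
python3 -m inch '[{"offset":[1.8,0,6],"rot":[0,0,0],"gripper":0},{"offset":[1.8,0,11],"rot":[0,0,0],"gripper":30},{"offset":[1.8,0,11],"rot":[0,0,0],"gripper":60},{"offset":[1.8,0,11],"rot":[0,0,0],"gripper":80},{"offset":[1.8,0,11],"rot":[0,0,0],"gripper":100},{"offset":[1.8,0,11],"rot":[0,0,0],"gripper":120},{"offset":[1.8,0,11],"rot":[0,0,0],"gripper":255},{"offset":[1.8,0,11],"rot":[0,0,0],"gripper":255},{"offset":[1.8,0,11],"rot":[0,0,0],"gripper":255}]' 40; python3 go.py 365 306.2 21 91.4; python3 -m inch '[{"offset":[0,0,-5],"rot":[0,0,0],"gripper":255},{"offset":[0,0,-15],"rot":[0,0,0],"gripper":255},{"offset":[0,0,-35],"rot":[0,0,0],"gripper":255},{"offset":[0,0,-60],"rot":[0,0,0],"gripper":255},{"offset":[0,0,-90],"rot":[0,0,0],"gripper":255},{"offset":[0,0,-120],"rot":[0,0,0],"gripper":255},{"offset":[0,0,-130],"rot":[0,0,0],"gripper":255},{"offset":[0,0,-130],"rot":[0,0,0],"gripper":255}]' 40
python3 - <<'E'
from m import *
t=r.camera('top');s=r.camera('scene');p=r.observe()['tool_pos'];z=p[2]-.0212+.035
for c in(t,s):
    u=proj(c,[p[0],p[1],z])[0];print(u)
    cv2.imwrite('/tmp/x.png',c['frame'])
E
python3 go.py 620.8 -8.7 150 95
```

```text
time: 25.78
tool_pos: [0.364, 0.3067, 0.0207]
eef_rot: [-0.032, 3.141, 0.0]
wrist_force: [-1.2, -1.3, 5.4]
width: 0.551
grip_force: 41.1
t 25.78 now [364.  306.7  20.7] yaw 91.17 q [ 0.55  0.47 -0.65  0.45 -0.    0.52]
offset [-1.  -0.6 -0.3] rot [ 0.0001  0.0003 -0.0041]
time: 26.45
tool_pos: [0.3658, 0.3079, 0.1539]
eef_rot: [-0.032, 3.136, 0.005]
wrist_force: [0.7, 1.1, -1.3]
width: 0.544
grip_force: 41.5
[199.2366 251.8799]
[378.9743  56.7097]
t 26.55 now [363.9 306.6 150.6] yaw 91.16 q [ 0.54  0.28 -0.52  0.77 -0.    0.52]
offset [-250.5 -320.4    0.6] rot [ 0.0004  0.0007 -0.0671]
```

```bash
python3 -m inch '[{"offset":[-10,-13,0],"rot":[0,0,-0.01],"gripper":255},{"offset":[-30,-38,0],"rot":[0,0,-0.02],"gripper":255},{"offset":[-54,-69,0],"rot":[0,0,-0.03],"gripper":255},{"offset":[-78,-100,0],"rot":[0,0,-0.05],"gripper":255},{"offset":[-102,-130,0],"rot":[0,0,-0.067],"gripper":255},{"offset":[-126,-161,0],"rot":[0,0,-0.067],"gripper":255},{"offset":[-150,-192,0],"rot":[0,0,-0.067],"gripper":255},{"offset":[-174,-222,0],"rot":[0,0,-0.067],"gripper":255},{"offset":[-198,-253,0],"rot":[0,0,-0.067],"gripper":255},{"offset":[-222,-284,0],"rot":[0,0,-0.067],"gripper":255},{"offset":[-240,-307,0],"rot":[0,0,-0.067],"gripper":255},{"offset":[-250,-320,0],"rot":[0,0,-0.067],"gripper":255}]'; python3 -m inch '[{"offset":[0,0,15],"rot":[0,0,0],"gripper":255},{"offset":[0,0,40],"rot":[0,0,0],"gripper":255},{"offset":[0,0,65],"rot":[0,0,0],"gripper":255},{"offset":[0,0,82],"rot":[0,0,0],"gripper":255},{"offset":[0,0,90],"rot":[0,0,0],"gripper":255},{"offset":[0,0,95],"rot":[0,0,0],"gripper":255},{"offset":[0,0,95],"rot":[0,0,0],"gripper":255},{"offset":[0,0,95],"rot":[0,0,0],"gripper":255},{"offset":[0,0,95],"rot":[0,0,0],"gripper":255}]'; python3 go.py 620.3 -8.8 23.7 95
```

```text
time: 27.55
tool_pos: [0.6213, -0.0116, 0.1479]
eef_rot: [0.132, -3.137, 0.001]
wrist_force: [0.3, 0.6, -1.6]
width: 0.547
grip_force: 41.6
time: 28.3
tool_pos: [0.6212, -0.0083, 0.0564]
eef_rot: [-0.137, 3.137, -0.001]
wrist_force: [-0.6, -0.3, -1.2]
width: 0.545
grip_force: 41.6
t 28.3 now [621.2  -8.3  56.4] yaw 95.0 q [-0.13  0.62 -0.22  0.72  0.   -0.22]
offset [ 1.  -0.4 32.7] rot [-0.0004  0.0019  0.    ]
```

```bash
python3 -m inch '[{"offset":[1,-0.4,8],"rot":[0,0,0],"gripper":255},{"offset":[1,-0.4,16],"rot":[0,0,0],"gripper":255},{"offset":[1,-0.4,23],"rot":[0,0,0],"gripper":255},{"offset":[1,-0.4,28],"rot":[0,0,0],"gripper":255},{"offset":[1,-0.4,30],"rot":[0,0,0],"gripper":255},{"offset":[1,-0.4,30],"rot":[0,0,0],"gripper":255},{"offset":[1,-0.4,30],"rot":[0,0,0],"gripper":255},{"offset":[1,-0.4,30],"rot":[0,0,0],"gripper":255}]'; python3 go.py 620.3 -8.8 23.7 95
```

```text
time: 28.97
tool_pos: [0.6196, -0.0088, 0.0255]
eef_rot: [-0.137, 3.138, -0.0]
wrist_force: [-0.2, 0.9, -1.5]
width: 0.55
grip_force: 41.7
t 28.97 now [619.6  -8.8  25.5] yaw 95.0 q [-0.13  0.66 -0.25  0.66 -0.   -0.22]
offset [-0.7 -0.1  1.8] rot [-0.0001  0.0004 -0.    ]
```

```bash
python3 -m inch '[{"offset":[-0.7,0,1],"rot":[0,0,0],"gripper":255},{"offset":[-0.7,0,2.2],"rot":[0,0,0],"gripper":255},{"offset":[-0.7,0,2.2],"rot":[0,0,0],"gripper":255},{"offset":[-0.7,0,2.2],"rot":[0,0,0],"gripper":255}]'; python3 go.py 620.3 -8.8 23.7 95;  python3 -m inch '[{"offset":[0,0,0],"rot":[0,0,0],"gripper":100},{"offset":[0,0,0],"rot":[0,0,0],"gripper":70},{"offset":[0,0,0],"rot":[0,0,0],"gripper":30},{"offset":[0,0,0],"rot":[0,0,0],"gripper":0},{"offset":[0,0,0],"rot":[0,0,0],"gripper":0},{"offset":[0,0,-20],"rot":[0,0,0],"gripper":0},{"offset":[0,0,-50],"rot":[0,0,0],"gripper":0},{"offset":[0,0,-90],"rot":[0,0,0],"gripper":0},{"offset":[0,0,-120],"rot":[0,0,0],"gripper":0},{"offset":[0,0,-135],"rot":[0,0,0],"gripper":0},{"offset":[0,0,-135],"rot":[0,0,0],"gripper":0}]'; python3 go.py 500 285.2 158 3.3
```

```text
time: 29.3
tool_pos: [0.6206, -0.0087, 0.0237]
eef_rot: [-0.137, 3.137, -0.0]
wrist_force: [-0.0, 0.1, 2.3]
width: 0.544
grip_force: 41.9
t 29.3 now [620.6  -8.7  23.7] yaw 95.0 q [-0.13  0.67 -0.25  0.66  0.   -0.22]
offset [ 0.3 -0.   0. ] rot [-0.0002  0.0012 -0.0001]
time: 30.22
tool_pos: [0.6229, -0.009, 0.1629]
eef_rot: [-0.137, 3.131, -0.002]
wrist_force: [1.1, 0.5, -0.1]
width: 1.0
grip_force: 0.0
t 30.22 now [622.9  -9.  162.9] yaw 95.0 q [-0.13  0.51 -0.11  0.94 -0.   -0.22]
offset [ 96.9 303.8   3.6] rot [0.0049 0.0075 1.6004]
```

```bash
python3 -m inch '[{"offset":[5,15,0],"rot":[0,0,0.1],"gripper":0},{"offset":[15,45,0],"rot":[0,0,0.22],"gripper":0},{"offset":[25,77,0],"rot":[0,0,0.34],"gripper":0},{"offset":[35,108,0],"rot":[0,0,0.46],"gripper":0},{"offset":[45,140,0],"rot":[0,0,0.58],"gripper":0},{"offset":[55,172,0],"rot":[0,0,0.7],"gripper":0},{"offset":[65,203,0],"rot":[0,0,0.82],"gripper":0},{"offset":[75,235,0],"rot":[0,0,0.94],"gripper":0},{"offset":[84,263,0],"rot":[0,0,1.06],"gripper":0},{"offset":[91,286,0],"rot":[0,0,1.18],"gripper":0},{"offset":[95,299,0],"rot":[0,0,1.3],"gripper":0},{"offset":[97,303,0],"rot":[0,0,1.42],"gripper":0}]'
python3 - <<'E'
from m import *
t=r.camera('top');s=r.camera('scene')
for c,a in((t,(-4,0)),(s,(-5,2))):
    u=(proj(c,[.6206,-.0087,.038])[0]+a).round().astype(int)
    for th in(120,135):
        P=onz(c,blob(c['frame'],tuple(u),'white',18,th=th),.038);print(rect(P))
E
python3 go.py 500 285.2 158 3.32
```

```text
time: 31.22
tool_pos: [0.4952, 0.2868, 0.1568]
eef_rot: [-1.944, -2.466, 0.002]
wrist_force: [-0.0, 0.4, -0.4]
width: 1.002
grip_force: 0.0
[622.2  -9.6  46.7  50.6  73.5]
[621.5  -8.8  45.4  47.1 -88.5]
[620.9  -8.3  47.9  49.9  70.7]
[621.4  -9.3  47.   47.2  46.5]
t 31.32 now [495.7 285.5 156.9] yaw 13.78 q [ 0.39  0.44 -0.26  0.88  0.    1.72]
offset [-1.3  4.1 -1.1] rot [-0.0019  0.0004  0.1825]
```

```bash
python3 -m inch '[{"offset":[0,2,0],"rot":[0,0,0.09],"gripper":0},{"offset":[0,2,0],"rot":[0,0,0.1825],"gripper":0},{"offset":[0,2,0],"rot":[0,0,0.1825],"gripper":0},{"offset":[0,2,20],"rot":[0,0,0.1825],"gripper":0},{"offset":[0,2,45],"rot":[0,0,0.1825],"gripper":0},{"offset":[0,2,68],"rot":[0,0,0.1825],"gripper":0},{"offset":[0,2,82],"rot":[0,0,0.1825],"gripper":0},{"offset":[0,2,86],"rot":[0,0,0.1825],"gripper":0},{"offset":[0,2,86],"rot":[0,0,0.1825],"gripper":0},{"offset":[0,2,86],"rot":[0,0,0.1825],"gripper":0}]'; python3 go.py 500 285.2 63.7 3.32
```

```text
time: 32.15
tool_pos: [0.4994, 0.285, 0.0724]
eef_rot: [2.157, 2.284, 0.0]
wrist_force: [-0.6, -0.0, -0.4]
width: 1.003
grip_force: 0.0
t 32.15 now [499.4 285.   72.4] yaw 3.26 q [ 0.39  0.54 -0.34  0.69 -0.    1.9 ]
offset [0.2 0.6 8.7] rot [ 0.0002 -0.     -0.0011]
```

```bash
python3 -m inch '[{"offset":[0.2,0.6,5],"rot":[0,0,-0.001],"gripper":0},{"offset":[0.2,0.6,8.5],"rot":[0,0,-0.001],"gripper":0},{"offset":[0.2,0.6,8.5],"rot":[0,0,-0.001],"gripper":60},{"offset":[0.2,0.6,8.5],"rot":[0,0,-0.001],"gripper":80},{"offset":[0.2,0.6,8.5],"rot":[0,0,-0.001],"gripper":100},{"offset":[0.2,0.6,8.5],"rot":[0,0,-0.001],"gripper":120},{"offset":[0.2,0.6,8.5],"rot":[0,0,-0.001],"gripper":140},{"offset":[0.2,0.6,8.5],"rot":[0,0,-0.001],"gripper":160},{"offset":[0.2,0.6,8.5],"rot":[0,0,-0.001],"gripper":255},{"offset":[0.2,0.6,8.5],"rot":[0,0,-0.001],"gripper":255},{"offset":[0.2,0.6,8.5],"rot":[0,0,-0.001],"gripper":255}]' 40; python3 go.py 500 285.2 63.7 3.32;  python3 -m inch '[{"offset":[0,0,-5],"rot":[0,0,0],"gripper":255},{"offset":[0,0,-15],"rot":[0,0,0],"gripper":255},{"offset":[0,0,-30],"rot":[0,0,0],"gripper":255},{"offset":[0,0,-50],"rot":[0,0,0],"gripper":255},{"offset":[0,0,-70],"rot":[0,0,0],"gripper":255},{"offset":[0,0,-82],"rot":[0,0,0],"gripper":255},{"offset":[0,0,-85],"rot":[0,0,0],"gripper":255},{"offset":[0,0,-85],"rot":[0,0,0],"gripper":255}]' 40; python3 go.py 557.8 -53 148 3.32
```

```text
time: 33.07
tool_pos: [0.4999, 0.2856, 0.064]
eef_rot: [2.158, 2.283, 0.001]
wrist_force: [-0.4, -1.0, 4.7]
width: 0.461
grip_force: 41.1
t 33.07 now [499.9 285.6  64. ] yaw 3.24 q [ 0.39  0.55 -0.35  0.67  0.    1.91]
offset [-0.4  0.1  0.3] rot [ 0.0007 -0.0003 -0.0014]
time: 33.73
tool_pos: [0.4999, 0.2856, 0.1494]
eef_rot: [2.157, 2.283, 0.002]
wrist_force: [0.5, 1.0, -5.0]
width: 0.463
grip_force: 41.4
t 33.73 now [499.9 285.6 149.4] yaw 3.24 q [ 0.39  0.45 -0.26  0.86 -0.    1.91]
offset [-341.3   38.7    1.3] rot [ 0.0012 -0.0004 -0.0014]
```

```bash
python3 -m inch '[{"offset":[-14,2,0],"rot":[0,0,0],"gripper":255},{"offset":[-42,5,0],"rot":[0,0,0],"gripper":255},{"offset":[-74,8,0],"rot":[0,0,0],"gripper":255},{"offset":[-107,12,0],"rot":[0,0,0],"gripper":255},{"offset":[-140,16,0],"rot":[0,0,0],"gripper":255},{"offset":[-173,20,0],"rot":[0,0,0],"gripper":255},{"offset":[-206,23,0],"rot":[0,0,0],"gripper":255},{"offset":[-239,27,0],"rot":[0,0,0],"gripper":255},{"offset":[-272,31,0],"rot":[0,0,0],"gripper":255},{"offset":[-305,35,0],"rot":[0,0,0],"gripper":255},{"offset":[-330,38,0],"rot":[0,0,0],"gripper":255},{"offset":[-341,38.5,0],"rot":[0,0,-0.0014],"gripper":255}]'; python3 -m inch '[{"offset":[0,0,15],"rot":[0,0,0],"gripper":255},{"offset":[0,0,32],"rot":[0,0,0],"gripper":255},{"offset":[0,0,48],"rot":[0,0,0],"gripper":255},{"offset":[0,0,60],"rot":[0,0,0],"gripper":255},{"offset":[0,0,66],"rot":[0,0,0],"gripper":255},{"offset":[0,0,68],"rot":[0,0,0],"gripper":255},{"offset":[0,0,68],"rot":[0,0,0],"gripper":255},{"offset":[0,0,68],"rot":[0,0,0],"gripper":255},{"offset":[0,0,68],"rot":[0,0,0],"gripper":255}]'; python3 go.py 557.8 -52.6 67 3.32
```

```text
time: 34.73
tool_pos: [0.5568, -0.057, 0.1472]
eef_rot: [-2.161, -2.28, 0.004]
wrist_force: [0.5, -0.4, -4.8]
width: 0.462
grip_force: 41.3
time: 35.48
tool_pos: [0.5579, -0.0529, 0.0814]
eef_rot: [2.155, 2.284, 0.001]
wrist_force: [0.4, -0.0, -4.6]
width: 0.462
grip_force: 41.2
t 35.48 now [557.9 -52.9  81.4] yaw 3.33 q [-0.23  0.5  -0.38  0.69 -0.    1.29]
offset [ 0.4 -0.1 14.4] rot [0.0013 0.0004 0.0001]
```

```bash
python3 -m inch '[{"offset":[0.4,0,5],"rot":[0,0,0],"gripper":255},{"offset":[0.4,0,9],"rot":[0,0,0],"gripper":255},{"offset":[0.4,0,12],"rot":[0,0,0],"gripper":255},{"offset":[0.4,0,13],"rot":[0,0,0],"gripper":255},{"offset":[0.4,0,13],"rot":[0,0,0],"gripper":255},{"offset":[0.4,0,13],"rot":[0,0,0],"gripper":255}]'; python3 go.py 557.8 -52.6 67 3.32
```

```text
time: 35.98
tool_pos: [0.5572, -0.0525, 0.0675]
eef_rot: [-2.156, -2.285, 0.0]
wrist_force: [-1.1, 0.3, -5.1]
width: 0.46
grip_force: 41.4
t 35.98 now [557.2 -52.5  67.5] yaw 3.32 q [-0.23  0.52 -0.39  0.66 -0.    1.29]
offset [-0.2  0.5  0.5] rot [-0.0001  0.     -0.0001]
```

```bash
python3 -m inch '[{"offset":[0,0.3,0.5],"rot":[0,0,0],"gripper":255},{"offset":[0,0.3,1],"rot":[0,0,0],"gripper":255},{"offset":[0,0.3,1],"rot":[0,0,0],"gripper":255}]'; python3 go.py 557.8 -52.6 67 3.32
```

```text
time: 36.23
tool_pos: [0.5577, -0.0525, 0.067]
eef_rot: [2.156, 2.285, 0.0]
wrist_force: [-1.0, 0.1, -0.8]
width: 0.462
grip_force: 41.7
t 36.23 now [557.7 -52.5  67. ] yaw 3.32 q [-0.23  0.52 -0.39  0.66  0.    1.29]
offset [-0.1  0.   0. ] rot [ 0.0005  0.0001 -0.    ]
```

```bash
python3 -m inch '[{"offset":[0,0,0.5],"rot":[0,0,0],"gripper":255},{"offset":[0,0,0.5],"rot":[0,0,0],"gripper":255},{"offset":[0,0,0.5],"rot":[0,0,0],"gripper":130},{"offset":[0,0,0.5],"rot":[0,0,0],"gripper":90},{"offset":[0,0,0],"rot":[0,0,0],"gripper":50},{"offset":[0,0,0],"rot":[0,0,0],"gripper":0},{"offset":[0,0,0],"rot":[0,0,0],"gripper":0},{"offset":[0,0,-20],"rot":[0,0,0],"gripper":0},{"offset":[0,0,-50],"rot":[0,0,0],"gripper":0},{"offset":[0,0,-80],"rot":[0,0,0],"gripper":0},{"offset":[0,0,-95],"rot":[0,0,0],"gripper":0},{"offset":[0,0,-95],"rot":[0,0,0],"gripper":0}]'; python3 go.py 566.5 336.8 161 4.01
```

```text
time: 37.23
tool_pos: [0.5602, -0.053, 0.1656]
eef_rot: [2.152, 2.28, 0.006]
wrist_force: [-0.2, -0.7, -0.3]
width: 1.002
grip_force: 0.0
t 37.23 now [560.2 -53.  165.6] yaw 3.32 q [-0.23  0.41 -0.28  0.88  0.    1.29]
offset [388.8  28.8   4.1] rot [ 0.0069  0.002  -0.012 ]
```

```bash
python3 -m inch '[{"offset":[20,1,0],"rot":[0,0,0],"gripper":0},{"offset":[55,4,0],"rot":[0,0,0],"gripper":0},{"offset":[94,7,0],"rot":[0,0,0],"gripper":0},{"offset":[133,10,0],"rot":[0,0,0],"gripper":0},{"offset":[172,13,0],"rot":[0,0,0],"gripper":0},{"offset":[211,16,0],"rot":[0,0,0],"gripper":0},{"offset":[250,19,0],"rot":[0,0,-0.012],"gripper":0},{"offset":[289,21,0],"rot":[0,0,-0.012],"gripper":0},{"offset":[328,24,0],"rot":[0,0,-0.012],"gripper":0},{"offset":[360,27,0],"rot":[0,0,-0.012],"gripper":0},{"offset":[381,28,0],"rot":[0,0,-0.012],"gripper":0},{"offset":[389,28.5,0],"rot":[0,0,-0.012],"gripper":0}]';  python3 - <<'E'
from m import *
t=r.camera('top');s=r.camera('scene')
for c,n,q in((t,'T',(346,184)),(s,'S',(321,219))):
  for th in(60,75): print(n,th,rect(onz(c,blob(c['frame'],q,'dark',20,th=th),.088)))
E
python3 -m inch '[{"offset":[0,0,15],"rot":[0,0,0],"gripper":0},{"offset":[0,0,40],"rot":[0,0,0],"gripper":0},{"offset":[0,0,65],"rot":[0,0,0],"gripper":0},{"offset":[0,0,80],"rot":[0,0,0],"gripper":0},{"offset":[0,0,87],"rot":[0,0,0],"gripper":0},{"offset":[0,0,90],"rot":[0,0,0],"gripper":0},{"offset":[0,0,90],"rot":[0,0,0],"gripper":0},{"offset":[0,0,90],"rot":[0,0,0],"gripper":0}]'; python3 go.py 566.5 336.8 62.6 4.01
```

```text
time: 38.23
tool_pos: [0.5624, 0.3409, 0.1601]
eef_rot: [-2.137, -2.301, 0.001]
wrist_force: [-0.5, -0.5, -0.6]
width: 1.002
grip_force: 0.0
T 60 [557.1 -56.4  27.2  47.4   2.8]
T 75 [557.  -56.4  30.2  49.7   3.9]
S 60 [560.3 -56.7  30.8  50.2   3. ]
S 75 [560.2 -56.5  32.2  51.7   3.9]
time: 39.0
tool_pos: [0.5643, 0.3372, 0.0726]
eef_rot: [2.143, 2.296, 0.002]
wrist_force: [0.3, 0.6, -0.4]
width: 0.999
grip_force: 0.0
t 39.0 now [564.3 337.2  72.6] yaw 3.96 q [ 0.43  0.66 -0.1   0.81 -0.    1.93]
offset [-0.5  2.1 10. ] rot [ 0.0013 -0.0003 -0.0009]
```

```bash
python3 -m inch '[{"offset":[-0.5,2,5],"rot":[0,0,0],"gripper":0},{"offset":[-0.5,2,9.5],"rot":[0,0,0],"gripper":0},{"offset":[-0.5,2,9.5],"rot":[0,0,0],"gripper":60},{"offset":[-0.5,2,9.5],"rot":[0,0,0],"gripper":80},{"offset":[-0.5,2,9.5],"rot":[0,0,0],"gripper":100},{"offset":[-0.5,2,9.5],"rot":[0,0,0],"gripper":120},{"offset":[-0.5,2,9.5],"rot":[0,0,0],"gripper":140},{"offset":[-0.5,2,9.5],"rot":[0,0,0],"gripper":255},{"offset":[-0.5,2,9.5],"rot":[0,0,0],"gripper":255},{"offset":[-0.5,2,9.5],"rot":[0,0,0],"gripper":255}]' 40; python3 go.py 566.5 336.8 62.6 4.01;  python3 -m inch '[{"offset":[0,0,-5],"rot":[0,0,0],"gripper":255},{"offset":[0,0,-15],"rot":[0,0,0],"gripper":255},{"offset":[0,0,-30],"rot":[0,0,0],"gripper":255},{"offset":[0,0,-50],"rot":[0,0,0],"gripper":255},{"offset":[0,0,-70],"rot":[0,0,0],"gripper":255},{"offset":[0,0,-82],"rot":[0,0,0],"gripper":255},{"offset":[0,0,-85],"rot":[0,0,0],"gripper":255},{"offset":[0,0,-85],"rot":[0,0,0],"gripper":255}]' 40; python3 go.py 548.7 20.6 147 4.01
```

```text
time: 39.83
tool_pos: [0.5658, 0.3374, 0.0625]
eef_rot: [2.142, 2.298, 0.001]
wrist_force: [0.4, -0.1, 2.7]
width: 0.526
grip_force: 40.7
t 39.83 now [565.8 337.4  62.5] yaw 4.01 q [ 0.43  0.68 -0.1   0.79  0.    1.93]
offset [-0.6  0.7 -0.1] rot [ 0.0007 -0.0003 -0.    ]
time: 40.5
tool_pos: [0.566, 0.3374, 0.1481]
eef_rot: [2.142, 2.297, 0.003]
wrist_force: [-0.2, -0.0, -3.8]
width: 0.528
grip_force: 41.6
t 40.5 now [566.  337.4 148.1] yaw 4.01 q [ 0.43  0.59 -0.01  0.96  0.    1.93]
offset [-314.9  -39.4    0.8] rot [ 0.0016 -0.0006 -0.0001]
```

```bash
python3 -m inch '[{"offset":[-12,-1,0],"rot":[0,0,0],"gripper":255},{"offset":[-37,-5,0],"rot":[0,0,0],"gripper":255},{"offset":[-67,-8,0],"rot":[0,0,0],"gripper":255},{"offset":[-99,-12,0],"rot":[0,0,0],"gripper":255},{"offset":[-132,-16,0],"rot":[0,0,0],"gripper":255},{"offset":[-165,-20,0],"rot":[0,0,0],"gripper":255},{"offset":[-198,-24,0],"rot":[0,0,0],"gripper":255},{"offset":[-231,-29,0],"rot":[0,0,0],"gripper":255},{"offset":[-261,-33,0],"rot":[0,0,0],"gripper":255},{"offset":[-288,-36,0],"rot":[0,0,0],"gripper":255},{"offset":[-306,-38,0],"rot":[0,0,0],"gripper":255},{"offset":[-314.5,-39,0],"rot":[0,0,0],"gripper":255}]'; python3 -m inch '[{"offset":[0,0,15],"rot":[0,0,0],"gripper":255},{"offset":[0,0,32],"rot":[0,0,0],"gripper":255},{"offset":[0,0,48],"rot":[0,0,0],"gripper":255},{"offset":[0,0,60],"rot":[0,0,0],"gripper":255},{"offset":[0,0,66],"rot":[0,0,0],"gripper":255},{"offset":[0,0,68],"rot":[0,0,0],"gripper":255},{"offset":[0,0,68],"rot":[0,0,0],"gripper":255},{"offset":[0,0,68],"rot":[0,0,0],"gripper":255},{"offset":[0,0,68],"rot":[0,0,0],"gripper":255}]'; python3 go.py 548.7 21.2 65.8 4.01
```

```text
time: 41.5
tool_pos: [0.547, 0.0177, 0.1457]
eef_rot: [-2.145, -2.293, 0.004]
wrist_force: [-0.3, 0.6, -4.2]
width: 0.527
grip_force: 41.7
time: 42.25
tool_pos: [0.5492, 0.0208, 0.0798]
eef_rot: [2.141, 2.297, 0.001]
wrist_force: [-0.3, -0.5, -4.0]
width: 0.528
grip_force: 41.7
t 42.25 now [549.2  20.8  79.8] yaw 4.02 q [-0.1   0.49 -0.41  0.68  0.    1.4 ]
offset [ 0.5 -0.5 14. ] rot [0.0014 0.0002 0.0001]
```

```bash
python3 -m inch '[{"offset":[0.4,-0.2,5],"rot":[0,0,0],"gripper":255},{"offset":[0.4,-0.2,9],"rot":[0,0,0],"gripper":255},{"offset":[0.4,-0.2,12],"rot":[0,0,0],"gripper":255},{"offset":[0.4,-0.2,13],"rot":[0,0,0],"gripper":255},{"offset":[0.4,-0.2,13],"rot":[0,0,0],"gripper":255},{"offset":[0.4,-0.2,13],"rot":[0,0,0],"gripper":255}]'; python3 go.py 548.7 21.2 65.8 4.01
```

```text
time: 42.75
tool_pos: [0.5483, 0.0211, 0.066]
eef_rot: [-2.142, -2.298, 0.0]
wrist_force: [0.2, 0.4, -3.2]
width: 0.528
grip_force: 41.7
t 42.75 now [548.3  21.1  66. ] yaw 4.01 q [-0.1   0.5  -0.42  0.65 -0.    1.4 ]
offset [0.  0.4 0.2] rot [-0.0002 -0.     -0.0001]
```

```bash
python3 -m inch '[{"offset":[0,0.2,0.5],"rot":[0,0,0],"gripper":255},{"offset":[0,0.2,1],"rot":[0,0,0],"gripper":255},{"offset":[0,0.2,1],"rot":[0,0,0],"gripper":255},{"offset":[0,0.2,1],"rot":[0,0,0],"gripper":255}]'; python3 -m inch '[{"offset":[0,0,0],"rot":[0,0,0],"gripper":100},{"offset":[0,0,0],"rot":[0,0,0],"gripper":70},{"offset":[0,0,0],"rot":[0,0,0],"gripper":30},{"offset":[0,0,0],"rot":[0,0,0],"gripper":0},{"offset":[0,0,0],"rot":[0,0,0],"gripper":0},{"offset":[0,0,-20],"rot":[0,0,0],"gripper":0},{"offset":[0,0,-50],"rot":[0,0,0],"gripper":0},{"offset":[0,0,-80],"rot":[0,0,0],"gripper":0},{"offset":[0,0,-95],"rot":[0,0,0],"gripper":0},{"offset":[0,0,-95],"rot":[0,0,0],"gripper":0}]'; python3 go.py 400 -90 180 3.3
```

```text
time: 43.08
tool_pos: [0.5487, 0.0211, 0.0655]
eef_rot: [2.142, 2.297, 0.0]
wrist_force: [-1.2, 0.6, 1.6]
width: 0.529
grip_force: 42.2
time: 43.92
tool_pos: [0.5513, 0.0209, 0.1641]
eef_rot: [2.139, 2.294, 0.007]
wrist_force: [1.0, 0.5, -0.2]
width: 1.001
grip_force: 0.0
t 43.92 now [551.3  20.9 164.1] yaw 4.01 q [-0.1   0.39 -0.31  0.86  0.    1.4 ]
offset [-100.1 -158.6  -16.9] rot [0.0071 0.0011 0.0124]
```

```bash
python3 -m inch '[{"offset":[25,-4,-2],"rot":[0,0,0],"gripper":0},{"offset":[60,-8,-4],"rot":[0,0,0],"gripper":0},{"offset":[100,-12,-6],"rot":[0,0,0],"gripper":0},{"offset":[140,-16,-8],"rot":[0,0,0],"gripper":0},{"offset":[180,-20,-10],"rot":[0,0,0],"gripper":0},{"offset":[220,-24,-10],"rot":[0,0,0],"gripper":0},{"offset":[250,-27,-10],"rot":[0,0,0],"gripper":0},{"offset":[270,-30,-10],"rot":[0,0,0],"gripper":0},{"offset":[270,-30,-10],"rot":[0,0,0],"gripper":0}]';  cat > chk.py <<'E'
from m import *
t=r.camera('top');s=r.camera('scene');n=sys.argv[1]
W=np.zeros((350,800,3),np.uint8)
W[:280,:384]=cv2.resize(t['frame'][138:208,284:380],None,fx=4,fy=4,interpolation=cv2.INTER_CUBIC)
W[:,400:792]=cv2.resize(s['frame'][178:303,276:416],(392,350),interpolation=cv2.INTER_CUBIC);cv2.imwrite(f'pics/{n}.png',W)
for lab,(ft,fs) in dict(start=(cv2.imread('pics/top0.png'),cv2.imread('pics/scene0.png')),now=(t['frame'],s['frame'])).items():
    for c,f,nm,qf,qr in((t,ft,'T',(346,184),(316,184)),(s,fs,'S',(321,219),(337,195))):
        for th in(60,75): print(lab,nm,'flat',rect(onz(c,blob(f,qf,'dark',20,th=th),.088)))
        for th in(120,135): print(lab,nm,'round',rect(onz(c,blob(f,qr,'white',20,th=th),.088))[:4])
E
python3 chk.py c1
```

```text
time: 44.67
tool_pos: [0.4981, 0.292, 0.169]
eef_rot: [-2.135, -2.302, 0.0]
wrist_force: [-1.0, 0.0, -0.2]
width: 1.0
grip_force: 0.0
start T flat [556.5 -52.4  29.2  48.9   2.5]
start T flat [556.3 -53.2  31.3  52.8   2.5]
start T round [548.1  20.6  42.2  44. ]
start T round [547.4  20.6  40.8  41.3]
start S flat [559.5 -53.   31.1  50.8   3.4]
start S flat [559.5 -53.   32.8  52.1   3.7]
start S round [550.7  20.5  42.5  43.8]
start S round [549.6  20.8  41.2  42.1]
now T flat [557.  -56.4  27.2  47.4   2.9]
now T flat [556.7 -56.4  30.7  49.7   4. ]
now T round [552.2  31.5 106.8 107.9]
now T round [549.8  20.7  42.2  44.7]
now S flat [560.2 -56.9  30.7  50.2   4.1]
now S flat [560.2 -56.5  32.2  51.8   3.9]
now S round [551.7  20.8  42.4  44.9]
now S round [551.   20.7  41.2  42.5]
```

View pics/c1.png

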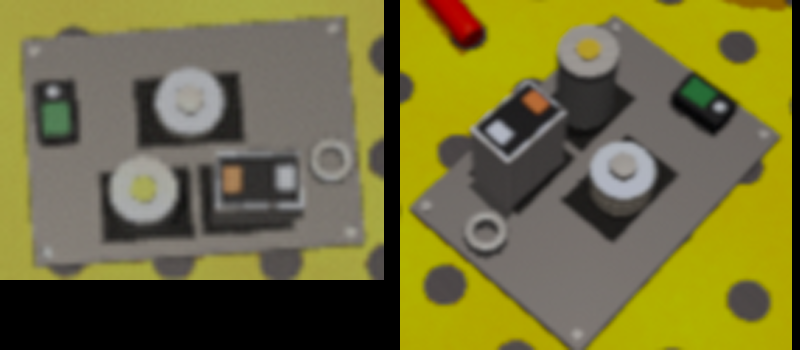

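The puck sits centred on the seat (top view (190,100)). The round cell is back within about 1 mm. The logger and the ring are untouched. The flat cell stands upright with the orange terminal on the correct side, but 3.6 mm too far towards -y, so I'll mend that.

```bash
python3 go.py 557.7 -56.3 160 3.4
```

```text
t 44.77 now [499.  288.7 169. ] yaw 4.11 q [ 0.4   0.43 -0.23  0.91 -0.    1.9 ]
offset [-348.3   33.9    9.3] rot [-0.0013  0.001   0.0123]
```

```bash
python3 -m inch '[{"offset":[-20,2,0],"rot":[0,0,0],"gripper":0},{"offset":[-55,5,0],"rot":[0,0,0],"gripper":0},{"offset":[-90,9,0],"rot":[0,0,0],"gripper":0},{"offset":[-125,12,0],"rot":[0,0,0],"gripper":0},{"offset":[-160,16,0],"rot":[0,0,0],"gripper":0},{"offset":[-195,19,0],"rot":[0,0,0.012],"gripper":0},{"offset":[-230,22,0],"rot":[0,0,0.012],"gripper":0},{"offset":[-265,26,0],"rot":[0,0,0.012],"gripper":0},{"offset":[-300,29,5],"rot":[0,0,0.012],"gripper":0},{"offset":[-328,32,9],"rot":[0,0,0.012],"gripper":0},{"offset":[-346,34,9],"rot":[0,0,0.012],"gripper":0},{"offset":[-346,34,9],"rot":[0,0,0.012],"gripper":0}]'; python3 -m inch '[{"offset":[0,0,15],"rot":[0,0,0],"gripper":0},{"offset":[0,0,40],"rot":[0,0,0],"gripper":0},{"offset":[0,0,62],"rot":[0,0,0],"gripper":0},{"offset":[0,0,78],"rot":[0,0,0],"gripper":0},{"offset":[0,0,85],"rot":[0,0,0],"gripper":0},{"offset":[0,0,85],"rot":[0,0,0],"gripper":0},{"offset":[0,0,85],"rot":[0,0,0],"gripper":0},{"offset":[0,0,85],"rot":[0,0,0],"gripper":0}]';python3 go.py 557.7 -56.3 66.5 3.4
```

```text
time: 45.77
tool_pos: [0.5577, -0.0597, 0.1604]
eef_rot: [2.164, 2.276, -0.002]
wrist_force: [0.1, 0.4, 0.5]
width: 1.001
grip_force: 0.0
time: 46.43
tool_pos: [0.5586, -0.0546, 0.0772]
eef_rot: [2.155, 2.284, 0.001]
wrist_force: [0.3, -0.4, -0.4]
width: 0.998
grip_force: 0.0
t 46.43 now [558.6 -54.6  77.2] yaw 3.31 q [-0.23  0.51 -0.38  0.68 -0.    1.28]
offset [-1.6 -1.  10.7] rot [ 0.0016  0.0005 -0.0016]
```

Grip, then lift a few mm.

```bash
python3 -m inch '[{"offset":[-1.6,-0.7,5],"rot":[0,0,0],"gripper":0},{"offset":[-1.6,-0.7,10],"rot":[0,0,0],"gripper":0},{"offset":[-1.6,-0.7,10],"rot":[0,0,0],"gripper":60},{"offset":[-1.6,-0.7,10],"rot":[0,0,0],"gripper":80},{"offset":[-1.6,-0.7,10],"rot":[0,0,0],"gripper":100},{"offset":[-1.6,-0.7,10],"rot":[0,0,0],"gripper":120},{"offset":[-1.6,-0.7,10],"rot":[0,0,0],"gripper":140},{"offset":[-1.6,-0.7,10],"rot":[0,0,0],"gripper":160},{"offset":[-1.6,-0.7,10],"rot":[0,0,0],"gripper":255},{"offset":[-1.6,-0.7,10],"rot":[0,0,0],"gripper":255},{"offset":[-1.6,-0.7,10],"rot":[0,0,0],"gripper":255}]' 40; python3 go.py 557.1 -52.7 66.5 3.3;  python3 -m inch '[{"offset":[0,0,-3],"rot":[0,0,0],"gripper":255},{"offset":[0,0,-6],"rot":[0,0,0],"gripper":255},{"offset":[0,0,-6],"rot":[0,0,0],"gripper":255}]' 40; python3 go.py 557.1 -52.7 66.5 3.3
```

```text
time: 47.35
tool_pos: [0.5575, -0.0561, 0.0664]
eef_rot: [2.156, 2.284, 0.001]
wrist_force: [-0.8, -0.5, 4.0]
width: 0.462
grip_force: 40.6
t 47.35 now [557.5 -56.1  66.4] yaw 3.32 q [-0.23  0.52 -0.39  0.66  0.    1.28]
offset [ 3.4 -0.2 -0.1] rot [0.0006 0.0001 0.0003]
time: 47.6
tool_pos: [0.5567, -0.0559, 0.0719]
eef_rot: [-2.156, -2.284, 0.001]
wrist_force: [-0.4, 0.3, -4.6]
width: 0.462
grip_force: 41.1
t 47.6 now [556.7 -55.9  71.9] yaw 3.32 q [-0.23  0.51 -0.38  0.67 -0.    1.28]
offset [3.2 0.6 5.4] rot [-0.001  -0.0002  0.0003]
```

```bash
python3 -m inch '[{"offset":[1.5,0,0],"rot":[0,0,0],"gripper":255},{"offset":[3.5,0,0],"rot":[0,0,0],"gripper":255},{"offset":[3.5,0,3],"rot":[0,0,0],"gripper":255},{"offset":[3.5,0,5],"rot":[0,0,0],"gripper":255},{"offset":[3.5,0,6],"rot":[0,0,0],"gripper":255},{"offset":[3.5,0,6],"rot":[0,0,0],"gripper":255},{"offset":[3.5,0,6],"rot":[0,0,0],"gripper":255}]';python3 go.py 557.1 -52.6 66.5 3.3
```

```text
time: 48.18
tool_pos: [0.5569, -0.0524, 0.0664]
eef_rot: [-2.156, -2.285, -0.0]
wrist_force: [-1.8, 0.1, 2.3]
width: 0.466
grip_force: 42.0
t 48.18 now [556.9 -52.4  66.4] yaw 3.32 q [-0.23  0.52 -0.39  0.66  0.    1.29]
offset [-0.2  0.2 -0.1] rot [-0.0001 -0.0002  0.0003]
```

```bash
python3 -m inch '[{"offset":[0,0,0],"rot":[0,0,0],"gripper":130},{"offset":[0,0,0],"rot":[0,0,0],"gripper":90},{"offset":[0,0,0],"rot":[0,0,0],"gripper":50},{"offset":[0,0,0],"rot":[0,0,0],"gripper":0},{"offset":[0,0,0],"rot":[0,0,0],"gripper":0},{"offset":[0,0,-20],"rot":[0,0,0],"gripper":0},{"offset":[0,0,-50],"rot":[0,0,0],"gripper":0},{"offset":[0,0,-80],"rot":[0,0,0],"gripper":0},{"offset":[0,0,-105],"rot":[0,0,0],"gripper":0},{"offset":[0,0,-105],"rot":[0,0,0],"gripper":0}]'; python3 -m inch '[{"offset":[25,-4,0],"rot":[0,0,0],"gripper":0},{"offset":[60,-8,0],"rot":[0,0,0],"gripper":0},{"offset":[100,-12,0],"rot":[0,0,0],"gripper":0},{"offset":[140,-16,0],"rot":[0,0,0],"gripper":0},{"offset":[180,-20,0],"rot":[0,0,0],"gripper":0},{"offset":[220,-24,0],"rot":[0,0,0],"gripper":0},{"offset":[260,-28,0],"rot":[0,0,0],"gripper":0},{"offset":[300,-32,0],"rot":[0,0,0],"gripper":0},{"offset":[330,-35,0],"rot":[0,0,0],"gripper":0},{"offset":[345,-36,0],"rot":[0,0,0],"gripper":0},{"offset":[345,-36,0],"rot":[0,0,0],"gripper":0},{"offset":[345,-36,0],"rot":[0,0,0],"gripper":0}]'; python3 chk.py c2 | grep now
```

```text
time: 49.02
tool_pos: [0.5604, -0.0533, 0.1765]
eef_rot: [2.151, 2.279, 0.007]
wrist_force: [0.6, -0.0, 0.9]
width: 1.004
grip_force: 0.0
time: 50.02
tool_pos: [0.5007, 0.2902, 0.1704]
eef_rot: [2.154, 2.287, -0.001]
wrist_force: [-1.1, -0.4, -1.0]
width: 1.003
grip_force: 0.0
now T flat [556.5 -52.5  28.   47.5   2.6]
now T flat [556.2 -53.1  30.5  50.8   1.5]
now T round [552.2  31.5 106.8 107.9]
now T round [549.8  20.7  42.2  44.7]
now S flat [559.3 -53.8  30.9  49.9   3.6]
now S flat [559.  -53.7  32.8  51.5   3.4]
now S round [551.7  20.8  42.4  44.9]
now S round [551.   20.7  41.2  42.5]
```

View pics/c2.png

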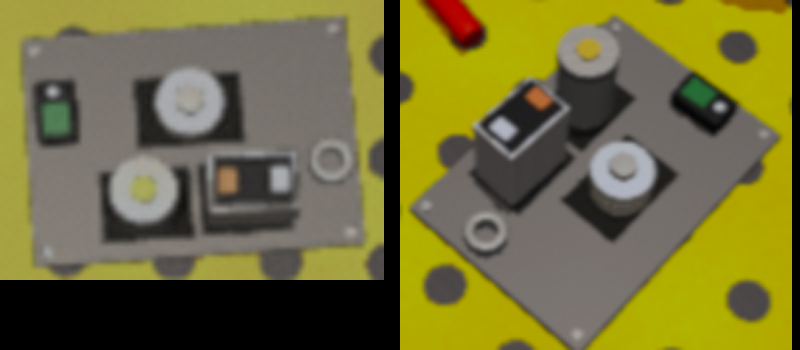

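Both views match the start picture. The flat cell is within 1 mm of its start position, the round cell within about 1.3 mm, and both stand upright. The puck is centred on the seat, and the gripper is clear of everything.

```bash
python3 -c "
from rig import r
print(r.job_done())"
```

```text
the job is handed in; nothing more can be done
None
```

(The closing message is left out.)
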